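# Strip down a bonder workholder for changeover

### The arm

A 6-joint arm with a two-finger parallel gripper is mounted at the origin on the work surface; the furniture and walls round the work are solid. World frame = base frame: x ahead of the robot, y to its left, z up, the work surface at z = 0. Lengths are in m, angles in rad, forces in N, time in s.
With the tool pointing down it reaches from about 0.35 to 0.85 m from the base axis. Payload 8.1 kg.
Tool frame: the origin (TCP) lies between the finger pads; the fingertips stand 25 mm ahead of it and the grasp point (between the pads) lies 6 mm ahead of it (robot.tip_extent is the distance from the TCP to the fingertips, in m); z points along the fingers, y is the direction in which the jaws open and shut (so a half turn about z gives the same grasp; the last joint's range is limited). The gripper opens to 93 mm and grips with 3 to 60 N. Pads are 15 mm wide; open, the fingers measure 128 mm over their backs; the gripper's body (75 mm by 188 mm) begins 65 mm behind the grasp point.
Start: joints at [1.255, 0.13, 1.488, -0, 1.523, -0.085], TCP at [0.137, 0.584, 0.244] pointing down, gripper open.
Joint ranges: [-2.96, 2.96], [-0.89, 2.26], [0.02, 2.5], [-1.34, 4.48], [0, 2.73], [-2.66, 2.66]. Speed limits (rad/s): [2.39, 2.39, 2.79, 3.14, 3.14, 3.14].

### API

Orientations are given as a rotation vector (axis times angle).
In Python, from plant import robot gives the robot as it stands.
- The arm moves only by the tool drive_tool, never from a script. Its argument "increments" is a list of rows, each a list of 7 numbers: the closure, from 0 (fully open) to 1 (shut), then the shift along the world's x, y, z in units of 25 mm (1.0 is 25 mm), then the turn, a rotation vector about the world's x, y, z in rad. In form: [[gripper, dx, dy, dz, rx, ry, rz], ...]. A call has 1 to 20 rows; each row is the pose to reach, as a shift and turn from the pose commanded when the call began; what a row does not reach only later rows make up. A row lasts 1/12 s, in which the tool goes at most 41.7 mm and 7.16 degrees, less where a joint would pass 70% of its speed; a pose out of reach is approached as far as the arm can. A call with a gripper value outside its range is refused whole. The fingers move at their own pace and stop on an object; "squeeze" is the grip in N (left out, the last holds). Time passes only in rows, so rows that repeat a pose let the fingers close. It gives the time, the measured TCP pose, the force and the opening at its end, in the units of the state.
- robot.read_state(): the state, without advancing time (a new reading comes with each control period).
- robot.read_camera(name): name is "scene" or "side" or "wrist"; returns a dict with "image" (400x640x3 uint8, red, green, blue), "fx", "fy", "cx", "cy" (pixels), "T" (4x4, takes a point from camera to world coordinates); the wrist camera has in their place "mount" (4x4, takes a point from camera to tool coordinates, whose origin is the TCP and whose axes are the flange's). Camera axes: x right, y down, z forward; pixel columns grow to the right and rows downward; lengths in m; the calibration is good to about 2 mm. The wrist camera is an equidistant fisheye: a pixel r from the principal point sees the ray r / f radians off the axis. A picture is of the moment at which its call begins: read the wrist's pose just before it. There is no depth.
- robot.close_job(): hands the job in, once; it reports no verdict.
The state is a dict: "t": time; "q": joint angles; "dq": joint speeds; "joint_torque": joint torques, N m; "tool_pos": TCP position; "orientation": TCP orientation; "force": force on the tool from outside, world axes, zero at the start; "wrist_torque": the same for the moment, N m; "opening": finger opening in m.
Only numpy, scipy, OpenCV 4.12 (cv2) and the standard library are available. Lean on these libraries where they do the work, as an engineer would, in place of code of your own. Each camera call takes 0.05 s, during which the arm holds its last target.

### The job

Take the stacked tooling off the dark wire-bonder workholder for a changeover, one piece at a time from the top: the blue gas shroud flat into the black foam-lined tray, the clamp frame squarely onto the white stand with the stand's boss up through its window, the lead strip flat on the two green rails of the strip boat between its guides and end stops, and last the copper heater insert flat into the pocket of the finned cooling block. Keep the lead strip level the whole way, since dies lie on it, and do not disturb the blue clip box with its clear lid or the white squeeze bottle with the red spout standing by.

Things in the scene. Friction and masses are not known exactly. Their poses are not given: they have to be found in the camera images.
- gas_shroud: Top of the stack: blue anodised gas shroud, 60 g: flange 40 (x) x 38 (y) x 3 mm, on it a rectangular open chimney 30 (x) x 28 (y) mm outside, top 23 mm above the underside. Origin: centre of its underside, z up. The flange lies loose in the clamp frame's stepped window and lifts straight out. Grip the chimney across its 30 mm (x) width, near its top.
- clamp_frame: Second: bare aluminium clamp frame, 120 g, 56 (x) x 60 (y) x 15 mm over all; plate from 4 to 15 mm up, through window 32 (x) x 30 (y) mm; under it two feet 4 mm high (24 x 8 mm, at y = +-24 mm), on which it stands loose on the lead strip. Origin: centre, at the underside of the feet, z up. Grip across its 56 mm (x) sides, which have free air below.
- lead_strip: Third: strip with gold pads, 50 g, 90 mm long (y), rail 30 mm wide and 6 mm thick (x = -11 to 19 mm), black tab 16 mm long and 9 mm high at mid length (x = -19 to -11 mm). Origin: underside, middle of the 38 mm over-all width and of the length, z up. Lies loose on the insert's 24 mm land, sides overhanging, so fingers can reach 10 mm below it. Grip at mid length across x (38 mm).
- heater_insert: Bottom: copper heater insert, 250 g: flange 44 (x) x 96 (y) x 8 mm with a 12 mm slot in each end, on it a raised land 24 (x) x 84 (y) mm, top 20 mm above the underside. Origin: centre of its underside, z up. Its slots stand loosely round two 9 mm high dowels on the dark workholder's column (top 32 mm above bench); lifts straight off. Grip the land across its 24 mm (x) width.
- shroud_tray: Target of the shroud, fixed: black tray 72 x 70 mm with a grey foam floor, pocket 50 (x) x 48 (y) mm at its floor, which lies 4 mm above the bench; its walls rise 6 mm above the floor and lean outward. Origin: centre of the underside, on the bench, z up.
- clamp_stand: Target of the clamp frame, fixed: white stand, base 76 x 80 mm, plinth 40 (x) x 62 (y) mm, top 26 mm above the bench, on which the frame's feet stand. In its middle a boss 22 (x) x 20 (y) mm rises 9 mm, then a step 15 x 13 mm to 14 mm above the plinth. Origin: centre of the underside, on the bench, z up; the frame's x lies along the stand's x.
- strip_boat: Target of the strip, fixed: aluminium plate 62 (x) x 122 (y) x 4 mm with two green rails across at y = +-30 mm (10 mm wide), tops 14 mm above bench; green guides at the rail ends (48 mm apart at rail height, 11 mm high) and end stops (104 mm apart, 10 mm high) lean outward. Strip lies along y, tab on either side. Fingers have room between the rails. Origin: centre of underside, on bench, z up.
- cooling_block: Target of the copper insert, fixed: dark finned heat sink 68 (x) x 120 (y) mm with a pocket on top, 54 (x) x 106 (y) mm at its floor, which lies 22 mm above the bench; its walls rise 6 mm above the floor and lean outward. Origin: centre of the underside, on the bench, z up.
- clip_box: Bystander, loose: blue box of clips with a clear lid, 44 x 70 x 30 mm. Origin: centre of its underside.
- squeeze_bottle: Bystander, loose: white squeeze bottle with a red spout, 36 mm across, 105 mm tall. Origin: centre of its underside.

How it is judged:
On the way, in this order (a step that is already met when the one before it is completed fails the run):
1. the blue shroud lies flat in the black tray (z of gas_shroud in the frame of shroud_tray between 0.001 and 0.007 m and x of gas_shroud in the frame of shroud_tray between -0.009 and 0.009 m and y of gas_shroud in the frame of shroud_tray between -0.009 and 0.009 m and angle between gas_shroud's own z axis and vertical below 0.08 rad and linear speed of gas_shroud below 0.02 m/s and contact force between gas_shroud and the fingers below 0.1 N), for 0.2 s.
2. the clamp frame sits on the white stand, its window over the boss (z of clamp_frame in the frame of clamp_stand between 0.023 and 0.029 m and x of clamp_frame in the frame of clamp_stand between -0.009 and 0.009 m and y of clamp_frame in the frame of clamp_stand between -0.009 and 0.009 m and angle between the y axis of clamp_frame and the y axis of clamp_stand, either way round below 0.25 rad and angle between clamp_frame's own z axis and vertical below 0.08 rad and linear speed of clamp_frame below 0.02 m/s and contact force between clamp_frame and the fingers below 0.1 N), for 0.2 s.
3. the lead strip lies flat on the boat's rails (z of lead_strip in the frame of strip_boat between 0.011 and 0.017 m and x of lead_strip in the frame of strip_boat between -0.016 and 0.016 m and y of lead_strip in the frame of strip_boat between -0.01 and 0.01 m and angle between the y axis of lead_strip and the y axis of strip_boat, either way round below 0.25 rad and angle between lead_strip's own z axis and vertical below 0.08 rad and linear speed of lead_strip below 0.02 m/s and contact force between lead_strip and the fingers below 0.1 N), for 0.2 s.
4. the copper insert lies flat in the cooling block's pocket (z of heater_insert in the frame of cooling_block between 0.019 and 0.025 m and x of heater_insert in the frame of cooling_block between -0.009 and 0.009 m and y of heater_insert in the frame of cooling_block between -0.009 and 0.009 m and angle between the y axis of heater_insert and the y axis of cooling_block, either way round below 0.25 rad and angle between heater_insert's own z axis and vertical below 0.08 rad and linear speed of heater_insert below 0.02 m/s and contact force between heater_insert and the fingers below 0.1 N), for 0.2 s.
At the end, for the whole second after the job is handed in: Each part is released, still, flat (0.08 rad) and within 3 mm of its nest's height; shroud, frame and insert within 9 mm of nest centre in x and y, the strip's origin within 16 mm across and 10 mm along the boat; frame, strip and insert square to their nests within 0.25 rad (all of step 1 and all of step 2 and all of step 3 and all of step 4); the robot touches nothing.
It fails at once if the lead strip is tipped by more than 0.35 rad (angle between lead_strip's own z axis and vertical above 0.35 rad).
It fails at once if the clip box is moved by more than 20 mm (distance of clip_box from where it was at the start of the episode above 0.02 m).
It fails at once if the squeeze bottle is moved by more than 20 mm (distance of squeeze_bottle from where it was at the start of the episode above 0.02 m).
It also fails if it takes over 106 s, if anything falls off the work surface, if the arm or the gripper's body presses on something with over 40 N, if the wrist force passes 120 N, or if a joint passes its speed limit or range.

## Working session

There is one attempt and no reset: what is moved stays moved. The work goes in short steps, Python scripts to look and compute and a tool call to move; the robot and the scene stay as the last step left them, time stands still between calls to the robot, and variables do not carry over. Pictures are saved under pics/ and viewed, and the job is handed in when it is done.

Besides the shell and the picture viewer there is one more tool, called after "Request:" in YAML: its name, and indented under it one key for each argument. drive_tool: Moves the arm, as the interface text tells. Its arguments: {"type":"object","properties":{"increments":{"type":"array"},"squeeze":{"type":"number"}},"required":["increments"]}

```bash
ls; mkdir -p pics
python3 - <<'E'
from plant import robot
import cv2, numpy as np
s=robot.read_state(); print(s)
for n in ["scene","side","wrist"]:
    c=robot.read_camera(n); cv2.imwrite(f"pics/{n}0.png",c["image"][:,:,::-1])
    np.savez(f"pics/{n}0.npz",**c)
    print(n,{k:(np.round(v,4).tolist() if hasattr(v,'tolist') else v) for k,v in c.items() if k!="image"})
E
```

```text
pics
{'t': 0.0, 'q': array([ 1.25458973e+00,  1.31141142e-01,  1.48924467e+00, -1.10763785e-05,
        1.52294989e+00, -8.54066587e-02]), 'dq': array([-8.57899919e-04, -1.12359428e-04, -1.77669673e-03, -4.75860326e-05,
       -5.19544416e-04, -4.90455652e-04]), 'joint_torque': array([-1.08584631e-03, -5.59849191e+01, -4.91755986e+01,  7.68105453e-02,
        3.57461767e-02, -1.81991963e-04]), 'tool_pos': array([0.13708602, 0.5836237 , 0.24261834]), 'orientation': array([-3.61695812e-01, -3.12036169e+00,  2.68612524e-03]), 'force': array([-0.22970674,  0.29846048, -0.12947881]), 'wrist_torque': array([ 0.01179835, -0.04006739,  0.04077461]), 'opening': 0.09291522780713332}
scene {'fx': 476.29446704190406, 'fy': 476.29446704190406, 'cx': 316.7522569194619, 'cy': 193.53103599813304, 'T': [[-0.7692, -0.4853, 0.4158, 0.0923], [-0.6388, 0.567, -0.52, 0.4094], [0.0166, -0.6655, -0.7462, 0.9255], [0.0, 0.0, 0.0, 1.0]]}
side {'fx': 397.631770499549, 'fy': 397.631770499549, 'cx': 322.45162943804445, 'cy': 207.7400313675729, 'T': [[0.9805, -0.1265, 0.1504, 0.4601], [-0.1956, -0.5555, 0.8082, -0.8949], [-0.0187, -0.8218, -0.5694, 0.5829], [0.0, 0.0, 0.0, 1.0]]}
wrist {'fx': 309.70691628693146, 'fy': 309.70691628693146, 'cx': 319.48656196178194, 'cy': 197.10363789869365, 'mount': [[-0.0, -0.9647, -0.2634, 0.0722], [1.0, 0.0002, -0.0007, -0.0003], [0.0007, -0.2634, 0.9647, -0.1409], [0.0, 0.0, 0.0, 1.0]]}
```

View pics/scene0.png

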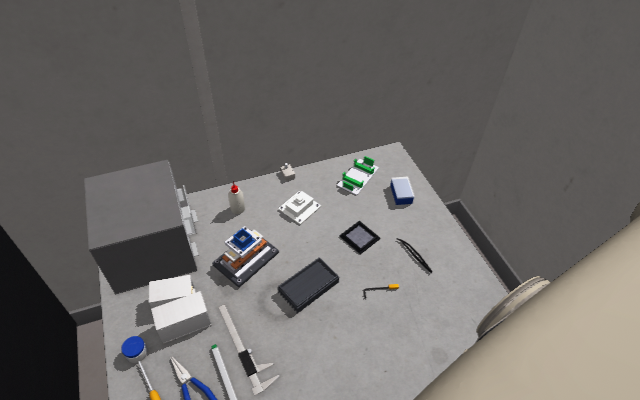

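View pics/side0.png

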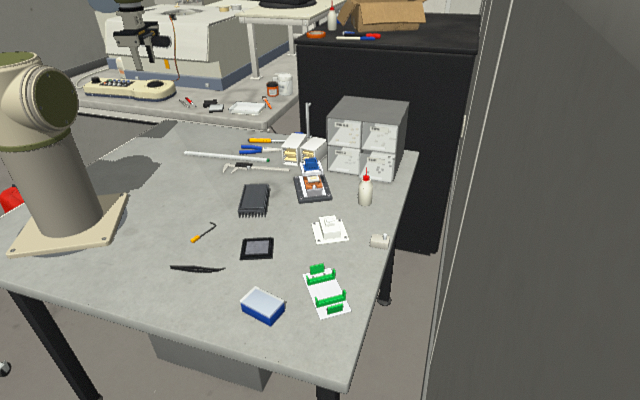

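View pics/wrist0.png

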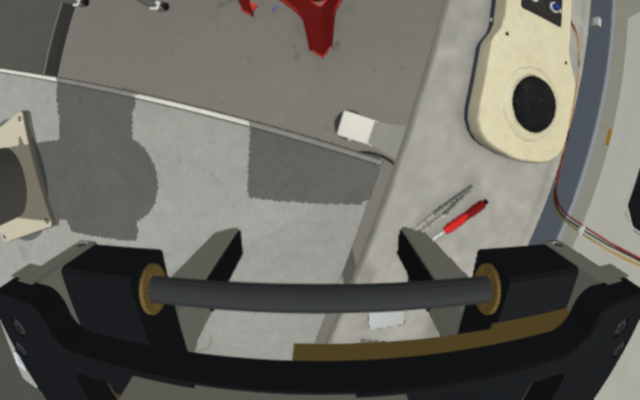

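The scene view shows the stack near (245,250), stand (299,206), boat (358,175), tray (360,237), cooling block (308,284), clip box (402,190) and bottle (236,198). I'll enlarge it.

Run:
```python
import cv2
a=cv2.imread("pics/scene0.png")
cv2.imwrite("pics/s_a.png",cv2.resize(a[180:320,190:350],None,fx=5,fy=4.28 and 5,interpolation=cv2.INTER_CUBIC)[:600])
cv2.imwrite("pics/s_b.png",cv2.resize(a[145:265,270:430],None,fx=5,fy=5,interpolation=cv2.INTER_CUBIC))
b=cv2.imread("pics/side0.png")
cv2.imwrite("pics/s_c.png",cv2.resize(b[145:325,220:410],None,fx=3.3,fy=3.3,interpolation=cv2.INTER_CUBIC))
```

```text
(no output)
```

View pics/s_a.png

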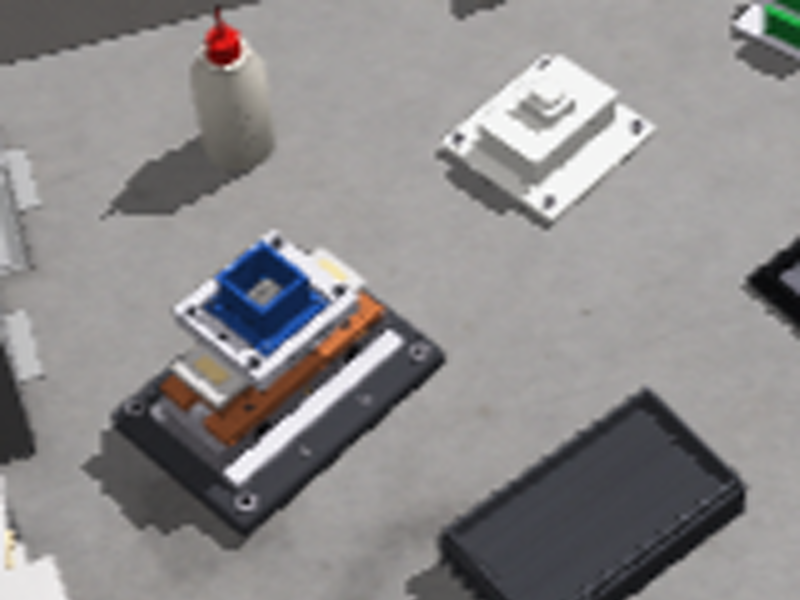

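View pics/s_b.png

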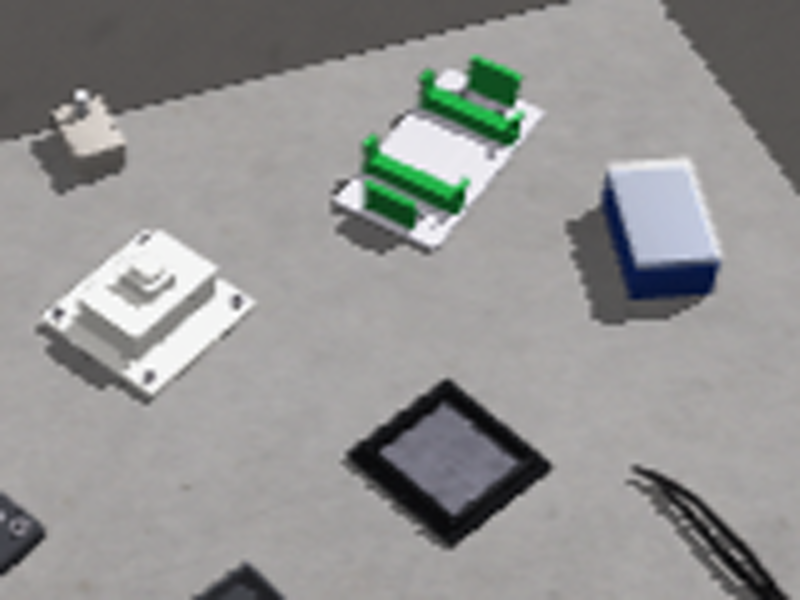

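View pics/s_c.png

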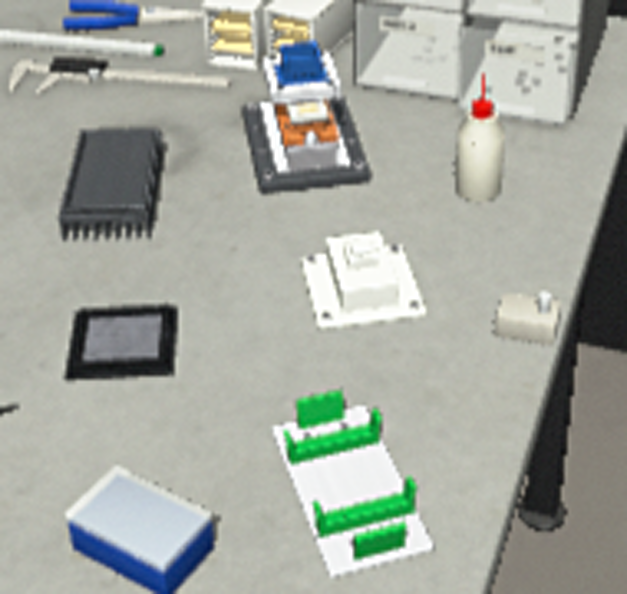

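```bash
cat > h.py <<'E'
import numpy as np, cv2
from scipy.spatial.transform import Rotation as R
from scipy.optimize import least_squares
def cam(f):
    return dict(np.load(f,allow_pickle=True))
def proj(c,P):
    P=np.atleast_2d(P); T=c["T"]; p=(P-T[:3,3])@T[:3,:3]
    if "fish" in c:
        th=np.arctan2(np.hypot(p[:,0],p[:,1]),p[:,2]); ph=np.arctan2(p[:,1],p[:,0]); r=th*c["fx"]
        return np.c_[c["cx"]+r*np.cos(ph),c["cy"]+r*np.sin(ph)]
    return np.c_[c["cx"]+c["fx"]*p[:,0]/p[:,2],c["cy"]+c["fy"]*p[:,1]/p[:,2]]
def back(c,uv,z):
    uv=np.atleast_2d(np.array(uv,float)); d=(uv-[c["cx"],c["cy"]])/c["fx"]
    if "fish" in c:
        r=np.hypot(d[:,0],d[:,1])+1e-12; v=np.c_[d/r[:,None]*np.sin(r)[:,None],np.cos(r)]
    else: v=np.c_[d,np.ones(len(d))]
    v=v@c["T"][:3,:3].T; o=c["T"][:3,3]
    return o+v*((z-o[2])/v[:,2])[:,None]
def pose(p,M):
    c,s=np.cos(p[2]),np.sin(p[2]); M=np.array(M,float)
    return np.c_[M[:,0]*c-M[:,1]*s+p[0],M[:,0]*s+M[:,1]*c+p[1],M[:,2]+(p[3] if len(p)>3 else 0)]
def fit(obs,p0):  # obs: list of (cam, modelpts, pix)
    f=lambda p:np.concatenate([(proj(c,pose(p,M))-np.array(px,float)).ravel() for c,M,px in obs])
    r=least_squares(f,p0); return r.x,np.abs(r.fun).max(),r.fun.reshape(-1,2)
def rect(w,h,z): return [[-w/2,-h/2,z],[w/2,-h/2,z],[w/2,h/2,z],[-w/2,h/2,z]]
def wristcam(c,s):
    T=np.eye(4);T[:3,:3]=R.from_rotvec(s["orientation"]).as_matrix();T[:3,3]=s["tool_pos"]
    c=dict(c);c["T"]=T@c["mount"];c["fish"]=1;return c
E
python3 - <<'E'
from h import *
s=cam("pics/scene0.npz"); d=cam("pics/side0.npz")
a=lambda L:[(190+x/5,180+y/5) for x,y in L]; b=lambda L:[(270+x/5,145+y/5) for x,y in L]
e=lambda L:[(220+x/3.3,145+y/3.3) for x,y in L]
np.set_printoptions(precision=4,suppress=True)
for n,c,p,z in [("stand",s,a([(437,150),(548,55),(655,127),(548,225)]),.006),
 ("stand side",d,e([(303,256),(325,328),(425,313),(388,243)]),.006),
 ("tray",s,b([(345,455),(447,379),(552,466),(450,548)]),.010),
 ("tray side",d,e([(78,309),(66,378),(174,374),(178,306)]),.010),
 ("boat",s,b([(331,195),(437,248),(547,108)]),.004),
 ("boat side",d,e([(274,424),(332,574),(434,547),(370,408)]),.004),
 ("wh",s,a([(112,412),(245,540),(445,352)]),.006),
 ("wh side",d,e([(243,104),(263,190),(370,182),(346,98)]),.006),
 ("block",s,a([(441,541),(645,390),(746,487)]),.028),
 ("block side",d,e([(80,130),(61,222),(153,222),(162,128)]),.028),
 ("clip",s,b([(606,168),(692,160),(720,258),(632,268)]),.030),
 ("bottle",s,a([(236,165)]),0),
 ("shroud top",s,a([(272,236),(313,272),(263,325),(217,288)]),.083)]:
    P=back(c,p,z)[:,:2]; print(n,P.tolist() and np.round(P,3).tolist(),"mean",P.mean(0).round(3))
E
```

```text
stand [[0.644, -0.125], [0.644, -0.209], [0.571, -0.207], [0.571, -0.125]] mean [ 0.607 -0.167]
stand side [[0.575, -0.132], [0.575, -0.216], [0.646, -0.215], [0.639, -0.13]] mean [ 0.609 -0.174]
tray [[0.475, -0.159], [0.465, -0.228], [0.396, -0.218], [0.405, -0.148]] mean [ 0.435 -0.188]
tray side [[0.411, -0.164], [0.401, -0.234], [0.47, -0.245], [0.479, -0.175]] mean [ 0.44  -0.204]
boat [[0.588, -0.292], [0.523, -0.298], [0.539, -0.42]] mean [ 0.55  -0.337]
boat side [[0.527, -0.298], [0.54, -0.421], [0.6, -0.415], [0.589, -0.297]] mean [ 0.564 -0.358]
wh [[0.651, 0.085], [0.557, 0.093], [0.558, -0.037]] mean [0.589 0.047]
wh side [[0.562, 0.097], [0.559, -0.04], [0.644, -0.048], [0.652, 0.087]] mean [0.604 0.024]
block [[0.482, 0.047], [0.464, -0.07], [0.398, -0.059]] mean [ 0.448 -0.027]
block side [[0.423, 0.048], [0.404, -0.081], [0.47, -0.096], [0.488, 0.036]] mean [ 0.446 -0.023]
clip [[0.477, -0.381], [0.446, -0.415], [0.399, -0.366], [0.429, -0.331]] mean [ 0.438 -0.373]
bottle [[0.718, -0.056]] mean [ 0.718 -0.056]
shroud top [[0.62, 0.004], [0.592, 0.006], [0.588, 0.041], [0.618, 0.04]] mean [0.604 0.023]
```

Run:
```python
from h import *
s=cam("pics/scene0.npz"); d=cam("pics/side0.npz")
print(back(s,[(195,283),(197,235),(205,310)],0).round(3)); print(back(d,[(328,172),(402,188),(302,165)],0).round(3))
```

```text
[[0.643 0.145 0.   ]
 [0.741 0.054 0.   ]
 [0.576 0.175 0.   ]]
[[ 0.666  0.111  0.   ]
 [ 0.846 -0.023  0.   ]
 [ 0.598  0.171  0.   ]]
```

Request:
drive_tool:
  increments:
    - [0,1,-1,1,0,0,-0.12]
    - [0,2,-2.5,1,0,0,-0.24]
    - [0,3,-4,1,0,0,-0.36]
    - [0,4.5,-5.5,1,0,0,-0.48]
    - [0,6,-7,1,0,0,-0.6]
    - [0,7.5,-8.5,1,0,0,-0.72]
    - [0,9,-10,1,0,0,-0.84]
    - [0,10.5,-11.5,1,0,0,-0.96]
    - [0,12,-13,1,0,0,-1.08]
    - [0,13.5,-14.5,1,0,0,-1.2]
    - [0,15,-16,1,0,0,-1.32]
    - [0,16.5,-17.5,1,0,0,-1.34]
    - [0,17.6,-19,1,0,0,-1.34]
    - [0,18.2,-20.5,1,0,0,-1.34]
    - [0,18.7,-21.5,1,0,0,-1.34]
    - [0,18.7,-22.4,0.5,0,0,-1.34]
    - [0,18.7,-22.4,0,0,0,-1.34]
    - [0,18.7,-22.4,0,0,0,-1.34]

```text
t: 1.65
tool_pos: [0.6057, 0.0215, 0.2432]
orientation: [2.222, 2.22, 0.0]
force: [0.4, 0.0, 0.2]
opening: 0.0932
```

```bash
cat > snap.py <<'E'
import sys
from plant import robot
from h import *
n=sys.argv[1]
s=robot.read_state(); c=robot.read_camera("wrist"); c=wristcam(c,s)
np.savez(f"pics/{n}.npz",**c); cv2.imwrite(f"pics/{n}.png",c["image"][:,:,::-1]); print(s["tool_pos"],s["t"])
E
python3 snap.py w1; python3 -c "
import cv2
a=cv2.imread('pics/w1.png');cv2.imwrite('pics/w1x.png',cv2.resize(a,(800,500),interpolation=cv2.INTER_CUBIC))"
```

```text
[0.60569406 0.02147829 0.24318401] 1.65
```

View pics/w1x.png

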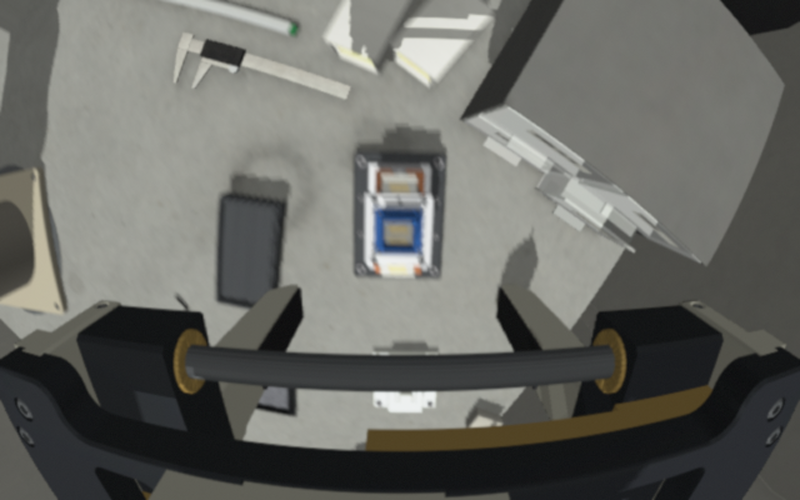

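Run:
```python
import cv2
from h import *
a=cv2.imread('pics/w1.png');cv2.imwrite('pics/w1s.png',cv2.resize(a[110:230,270:370],None,fx=5,fy=5,interpolation=cv2.INTER_CUBIC))
cv2.imwrite('pics/w1t.png',cv2.resize(a[60:220,340:580],None,fx=3.3,fy=3.3,interpolation=cv2.INTER_CUBIC))
```

```text
(no output)
```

View pics/w1s.png

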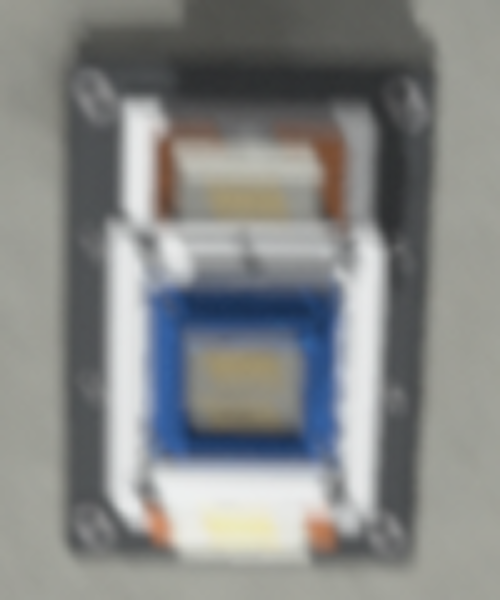

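View pics/w1t.png

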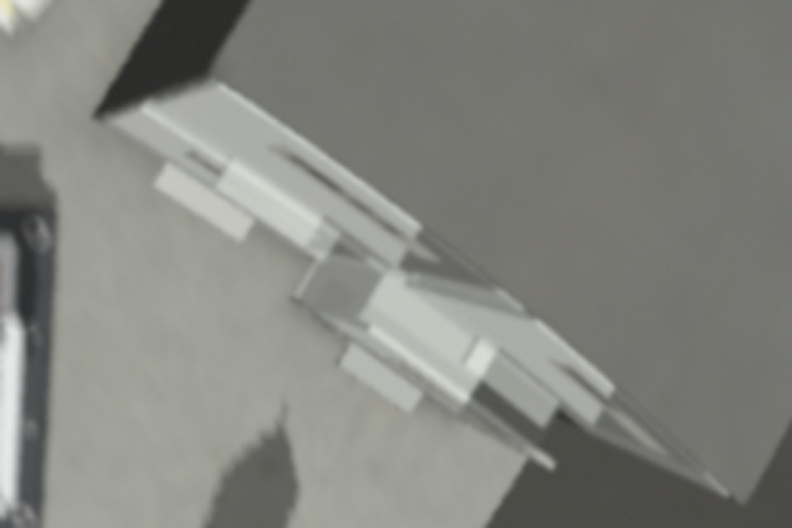

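```bash
cat > ov.py <<'E'
from h import *
def box(cx,cy,w,h,z0,z1):
    a=np.array(rect(w,h,z0))+[cx,cy,0]; b=np.array(rect(w,h,z1))+[cx,cy,0]
    return [(a[i],a[(i+1)%4]) for i in range(4)]+[(b[i],b[(i+1)%4]) for i in range(4)]+[(a[i],b[i]) for i in range(4)]
def rc(cx,cy,w,h,z):
    return box(cx,cy,w,h,z,z)[:4]
def overlay(cf,out,crop,k,items):
    c=cam(cf); im=c["image"][:,:,::-1]; x0,x1,y0,y1=crop
    im=cv2.resize(im[y0:y1,x0:x1],None,fx=k,fy=k,interpolation=cv2.INTER_CUBIC)
    for p,lines,col in items:
        for l in lines:
            t=np.linspace(0,1,9)[:,None]; L=np.array(l[0])*(1-t)+np.array(l[1])*t
            q=((proj(c,pose(p,L))-[x0-.5,y0-.5])*k).round().astype(int)
            cv2.polylines(im,[q.reshape(-1,1,2)],False,col,1)
    cv2.imwrite(out,im)
E
python3 - <<'E'
from ov import *
p=[.604,.023,0]
it=[(p,rc(0,0,30,28,.09) and rc(0,0,.030,.028,.090),(0,255,255)),(p,rc(0,0,.040,.038,.070),(0,0,255)),
(p,box(0,0,.056,.060,.062,.073),(0,255,0)),(p,rc(0,0,.092,.136,.006),(255,0,255)),(p,rc(.004,0,.030,.090,.058),(255,255,0)),(p,rc(0,0,.044,.096,.040),(255,128,0))]
overlay("pics/w1.npz","pics/o1.png",(270,370,110,230),5,it)
E
```

```text
(no output)
```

View pics/o1.png

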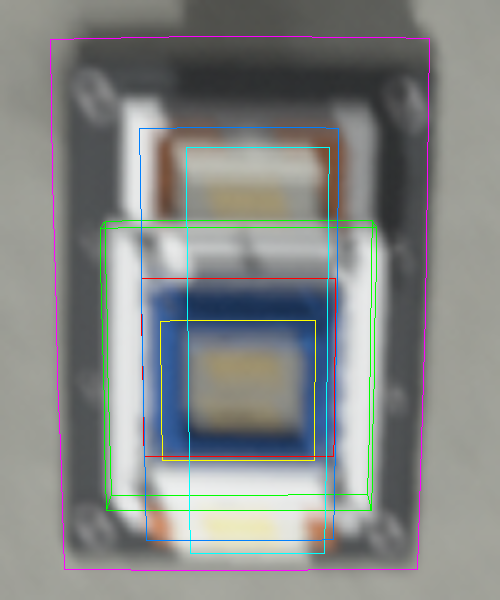

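Request:
drive_tool:
  increments:
    - [0,0,0,-1.3,0,0,0]
    - [0,0,0,-2.6,0,0,0]
    - [0,0,0,-3.8,0,0,0]
    - [0,0,0,-4.8,0,0,0]
    - [0,0,0,-5.4,0,0,0]
    - [0,0,0,-5.64,0,0,0]
    - [0,0,0,-5.64,0,0,0]
    - [0.5,0,0,-5.64,0,0,0]
    - [0.8,0,0,-5.64,0,0,0]
    - [0.8,0,0,-5.64,0,0,0]
    - [0.8,0,0,-5.64,0,0,0]
    - [0.8,0,0,-5.64,0,0,0]
    - [0.8,0,0,-5.64,0,0,0]
    - [0.8,0,0,-5.64,0,0,0]
  squeeze: 15

```text
t: 2.87
tool_pos: [0.6049, 0.0241, 0.103]
orientation: [2.221, 2.221, 0.001]
force: [0.6, -0.3, 0.4]
opening: 0.0509
```

Run:
```python
from plant import robot
import cv2,numpy as np
from h import *
for n in("scene","side"):
    c=robot.read_camera(n);np.savez(f"pics/{n}1.npz",**c);cv2.imwrite(f"pics/{n}1.png",c["image"][:,:,::-1])
# cabinet height from side
s=cam("pics/side0.npz")
for z in(.12,.16,.2): print(z,back(s,[(328,110),(390,120)],z).round(3).tolist())
a=cv2.imread("pics/side1.png");cv2.imwrite("pics/side1x.png",cv2.resize(a[70:220,260:440],None,fx=4,fy=4,interpolation=cv2.INTER_CUBIC))
```

```text
0.12 [[0.706, 0.291, 0.12], [0.868, 0.167, 0.12]]
0.16 [[0.685, 0.188, 0.16], [0.833, 0.075, 0.16]]
0.2 [[0.663, 0.086, 0.2], [0.798, -0.017, 0.2]]
```

View pics/side1x.png

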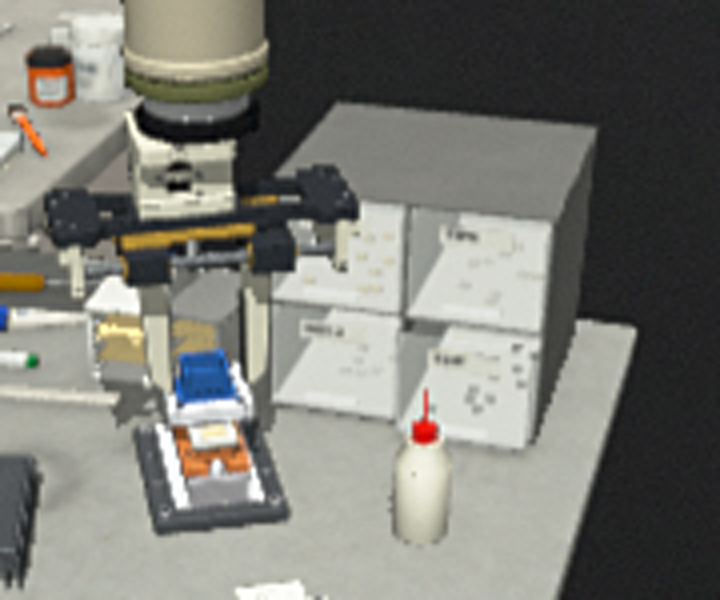

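Request:
drive_tool:
  increments:
    - [0.8,0,0,0,0,0,0]
    - [0.8,0,0,0,0,0,0]
    - [0.8,0,0,0,0,0,0]
    - [0.8,0,0,0,0,0,0]
    - [0.8,0,0,0,0,0,0]
    - [0.8,0,0,0,0,0,0]

```text
t: 3.47
tool_pos: [0.6047, 0.0241, 0.1026]
orientation: [-2.221, -2.221, 0.0]
force: [-1.1, 0.8, -1.3]
opening: 0.03
```

Request:
drive_tool:
  increments:
    - [0.8,0,0,0.4,0,0,0]
    - [0.8,0,0,1.0,0,0,0]
    - [0.8,0,0,2.0,0,0,0]
    - [0.8,0,0,3.2,0,0,0]
    - [0.8,-0.5,-0.7,4.0,0,0,0]
    - [0.8,-1.3,-1.8,4.0,0,0,-0.04]
    - [0.8,-2.2,-3.0,4.0,0,0,-0.08]
    - [0.8,-3.2,-4.2,4.0,0,0,-0.12]
    - [0.8,-4.2,-5.5,4.0,0,0,-0.14]
    - [0.8,-5.2,-6.8,4.0,0,0,-0.14]
    - [0.8,-6.0,-7.8,4.0,0,0,-0.14]
    - [0.8,-6.5,-8.5,4.0,0,0,-0.14]
    - [0.8,-6.7,-8.8,4.0,0,0,-0.14]
    - [0.8,-6.7,-8.8,4.0,0,0,-0.14]
    - [0.8,-6.7,-8.8,4.0,0,0,-0.14]

```text
t: 4.72
tool_pos: [0.4376, -0.1958, 0.2032]
orientation: [2.372, 2.059, 0.001]
force: [0.2, 0.7, -0.2]
opening: 0.0295
```

```bash
python3 snap.py w2; python3 -c "
import cv2
a=cv2.imread('pics/w2.png');cv2.imwrite('pics/w2x.png',cv2.resize(a,(800,500),interpolation=cv2.INTER_CUBIC))"
```

```text
[ 0.4376442  -0.19581368  0.20319384] 4.7167
```

View pics/w2x.png

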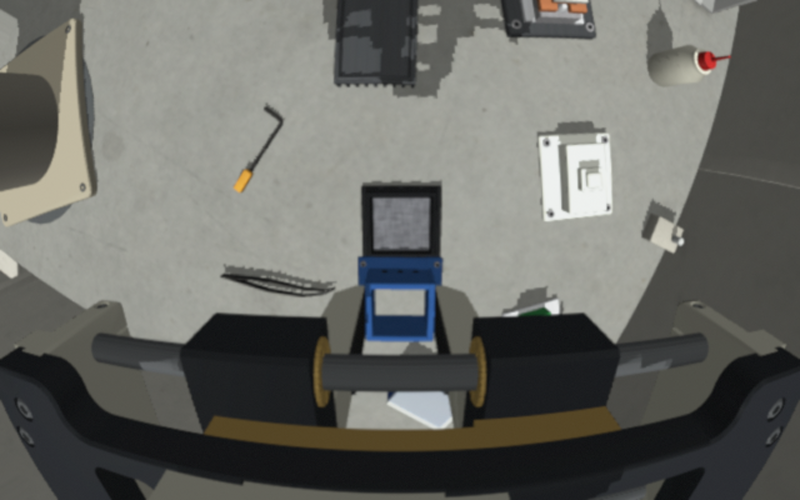

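```bash
cat > o2.py <<'E'
from ov import *
import sys
p=[float(v) for v in sys.argv[1:4]]; hz=float(sys.argv[4])
it=[(p,rc(0,0,.072,.070,.010),(0,255,255)),(p,rc(0,0,.072,.070,0),(0,200,0)),(p,rc(0,0,.050,.048,.004),(0,0,255))]
q=[.4376,-.1958,-.14]
it2=[(q,rc(0,0,.040,.038,hz+.003),(0,255,255)),(q,rc(0,0,.030,.028,hz+.023),(0,0,255))]
overlay("pics/w2.npz","pics/o2a.png",(270,370,140,280),4,it+it2)
overlay("pics/scene0.npz","pics/o2b.png",(330,390,215,260),8,it)
overlay("pics/side0.npz","pics/o2c.png",(230,290,225,270),8,it)
a=cv2.imread("pics/o2a.png");b=np.vstack([cv2.imread("pics/o2b.png")[:280],cv2.imread("pics/o2c.png")[:280]])
cv2.imwrite("pics/o2.png",np.hstack([cv2.resize(a,(320,448)),cv2.resize(b,(480,560))[:448]]) if 0 else np.hstack([cv2.resize(a,(400,560)),cv2.resize(b,(400,560))]))
E
python3 o2.py .4375 -.196 -.14 .1685
```

```text
(no output)
```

View pics/o2.png

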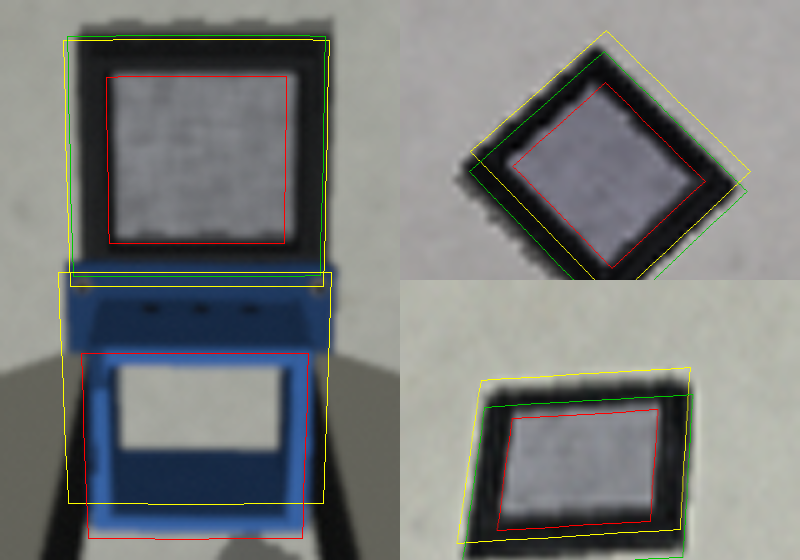

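Request:
drive_tool:
  increments:
    - [0.8,0,0,-1.0,0,0,0]
    - [0.8,0,0,-2.3,0,0,0]
    - [0.8,0,0,-3.6,0,0,0]
    - [0.8,0,0,-4.9,0,0,0]
    - [0.8,0,0,-5.8,0,0,0]
    - [0.8,0,0,-6.2,0,0,0]
    - [0.8,0,0,-6.4,0,0,0]
    - [0.8,0,0,-6.5,0,0,0]
    - [0.8,0,0,-6.5,0,0,0]
    - [0.8,0,0,-6.5,0,0,0]

```text
t: 5.6
tool_pos: [0.4386, -0.1964, 0.0418]
orientation: [2.369, 2.059, 0.001]
force: [1.1, 0.1, -0.2]
opening: 0.0298
```

```bash
cat > sc.py <<'E'
import sys
from plant import robot
from h import *
t=sys.argv[1]; 
for n,i in(("scene",2),("side",6)):
    c=robot.read_camera(n);np.savez(f"pics/{n}{t}.npz",**c)
    x0,x1,y0,y1=[int(v) for v in sys.argv[i:i+4]]
    im=cv2.resize(c["image"][y0:y1,x0:x1,::-1],(400,int(400*(y1-y0)/(x1-x0))),interpolation=cv2.INTER_CUBIC)
    globals()[n]=im
h=max(scene.shape[0],side.shape[0]); P=lambda a:np.vstack([a,np.zeros((h-a.shape[0],400,3),np.uint8)])
cv2.imwrite(f"pics/b{t}.png",np.hstack([P(scene),P(side)])[:600])
s=robot.read_state();print(s["t"],s["tool_pos"],s["force"])
E
python3 sc.py 2 320 400 195 275 220 300 200 280
```

```text
5.7 [ 0.43844436 -0.1965322   0.04174013] [-0.64439158  0.73338613 -0.679719  ]
```

View pics/b2.png

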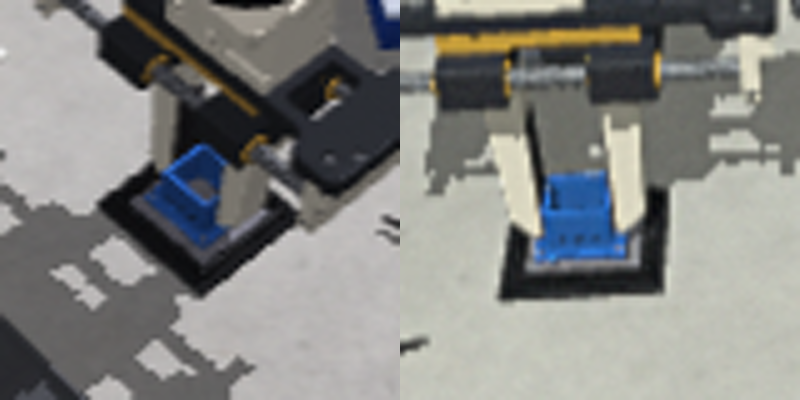

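The shroud is hovering within the tray, clear of its walls. I'll lower it the last few mm.

Request:
drive_tool:
  increments:
    - [0.8,0,0,-0.05,0,0,0]
    - [0.8,0,0,-0.1,0,0,0]
    - [0.8,0,0,-0.12,0,0,0]
    - [0.8,0,0,-0.12,0,0,0]

```text
t: 6.03
tool_pos: [0.4374, -0.1961, 0.0375]
orientation: [2.371, 2.06, 0.0]
force: [-0.9, 0.8, 3.1]
opening: 0.0297
```

Request:
drive_tool:
  increments:
    - [0.5,0,0,0,0,0,0]
    - [0,0,0,0,0,0,0]
    - [0,0,0,0,0,0,0]
    - [0,0,0,0,0,0,0]
    - [0,0,0,0,0,0,0]
    - [0,0,0,0.5,0,0,0]
    - [0,0,0,1.5,0,0,0]
    - [0,0,0,3,0,0,0]
    - [0,0,0,4.5,0,0,0]
    - [0,0,0,6,0,0,0]
    - [0,0,0,6.5,0,0,0]
    - [0,0,0,6.5,0,0,0]

```text
t: 7.03
tool_pos: [0.4396, -0.1972, 0.2045]
orientation: [2.365, 2.056, 0.004]
force: [-0.1, -0.5, -0.5]
opening: 0.0929
```

```bash
python3 snap.py w3; python3 sc.py 3 320 400 195 275 220 300 200 280
python3 - <<'E'
from ov import *
c=cam("pics/w3.npz");im=c["image"][140:280,250:390,::-1]
a=cv2.imread("pics/b3.png");cv2.imwrite("pics/o3.png",np.hstack([cv2.resize(a,(540,270)),cv2.resize(im,(270,270),interpolation=cv2.INTER_CUBIC)])[:,:800])
E
```

```text
[ 0.43958588 -0.19723059  0.20453091] 7.0333
7.1833 [ 0.43663632 -0.19553896  0.19814305] [ 0.30966369 -0.93310855 -0.95153941]
```

View pics/o3.png

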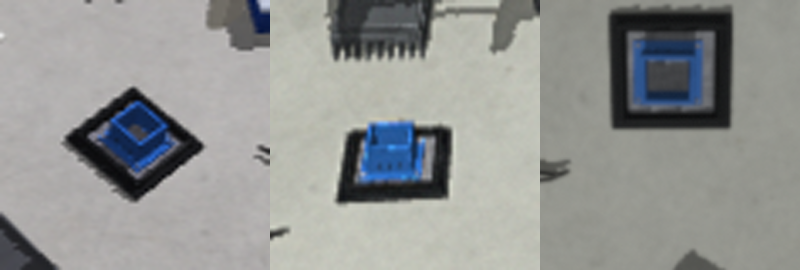

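Request:
drive_tool:
  increments:
    - [0,0.6,0.8,0,0,0,0.03]
    - [0,1.6,2.1,0,0,0,0.07]
    - [0,2.6,3.4,0,0,0,0.1]
    - [0,3.6,4.7,0,0,0,0.14]
    - [0,4.6,6.0,0,0,0,0.14]
    - [0,5.6,7.2,0,0,0,0.14]
    - [0,6.4,8.2,0,0,0,0.14]
    - [0,6.7,8.6,0,0,0,0.14]
    - [0,6.76,8.7,0,0,0,0.14]
    - [0,6.76,8.7,0,0,0,0.14]
    - [0,6.76,8.7,0,0,0,0.14]
    - [0,6.76,8.7,0,0,0,0.14]
    - [0,6.76,8.7,0,0,0,0.14]

```text
t: 8.27
tool_pos: [0.6056, 0.0202, 0.1996]
orientation: [2.223, 2.219, -0.0]
force: [-0.6, -0.1, 0.6]
opening: 0.093
```

```bash
python3 snap.py w4
python3 - <<'E'
from ov import *
p=[.604,.023,0]
it=[(p,box(0,0,.056,.060,.062,.073),(0,255,0)),(p,rc(0,0,.044,.096,.040),(255,128,0)),(p,rc(0,0,.032,.030,.062),(0,0,255))]
overlay("pics/w4.npz","pics/o4.png",(265,375,110,230),5,it)
overlay("pics/w4.npz","pics/o4b.png",(265,375,110,230),5,[])
cv2.imwrite("pics/o4.png",cv2.resize(np.hstack([cv2.imread("pics/o4.png"),cv2.imread("pics/o4b.png")]),(800,436)))
E
```

```text
[0.60564182 0.02019233 0.19964377] 8.2667
```

View pics/o4.png

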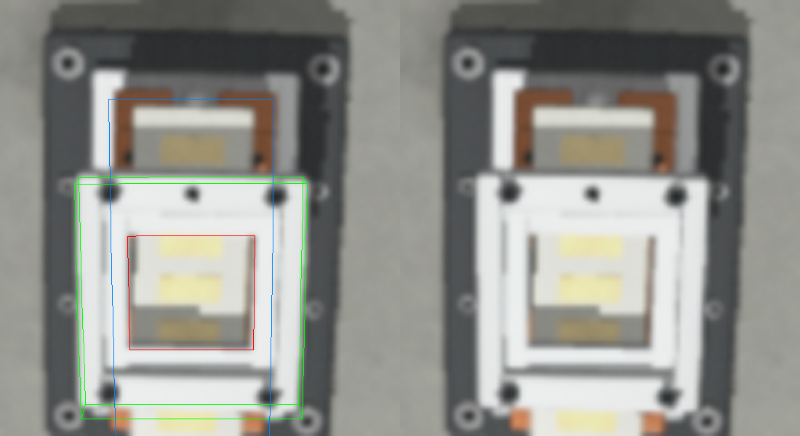

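Request:
drive_tool:
  increments:
    - [0,-0.1,0.1,-1.0,0,0,-0.01]
    - [0,-0.1,0.1,-2.2,0,0,-0.01]
    - [0,-0.1,0.1,-3.4,0,0,-0.01]
    - [0,-0.1,0.1,-4.3,0,0,-0.01]
    - [0,-0.1,0.1,-4.8,0,0,-0.01]
    - [0,-0.1,0.1,-5.02,0,0,-0.01]
    - [0,-0.1,0.1,-5.02,0,0,-0.01]
    - [0.5,-0.1,0.1,-5.02,0,0,-0.01]
    - [0.5,-0.1,0.1,-5.02,0,0,-0.01]
    - [0.5,-0.1,0.1,-5.02,0,0,-0.01]
    - [0.5,-0.1,0.1,-5.02,0,0,-0.01]
    - [0.5,-0.1,0.1,-5.02,0,0,-0.01]
    - [0.5,-0.1,0.1,-5.02,0,0,-0.01]

```text
t: 9.4
tool_pos: [0.604, 0.0241, 0.0747]
orientation: [2.232, 2.21, 0.001]
force: [-0.1, -0.3, -0.5]
opening: 0.0579
```

Request:
drive_tool:
  increments:
    - [0.5,0,0,0,0,0,0]
    - [0.5,0,0,0,0,0,0]
    - [0.6,0,0,0,0,0,0]
    - [0.6,0,0,0,0,0,0]
    - [0.6,0,0,0,0,0,0]
  squeeze: 20

```text
t: 9.82
tool_pos: [0.604, 0.0241, 0.0746]
orientation: [2.232, 2.21, 0.001]
force: [-1.7, 0.3, 6.1]
opening: 0.0558
```

```bash
cat > o5.py <<'E'
from ov import *
import sys
p=[float(v) for v in sys.argv[1:4]]
it=[(p,rc(0,0,.076,.080,.006),(0,0,255)),(p,rc(0,0,.040,.062,.026),(0,200,0)),(p,rc(0,0,.015,.013,.040),(255,0,255)),(p,rc(0,0,.022,.020,.035),(255,0,0))]
overlay("pics/w2.npz","pics/o5a.png",(420,500,95,185),5,it)
overlay("pics/scene0.npz","pics/o5b.png",(270,330,185,230),6,it)
overlay("pics/side0.npz","pics/o5c.png",(305,365,210,250),6,it)
a=cv2.imread("pics/o5a.png");b=np.vstack([cv2.imread("pics/o5b.png"),cv2.imread("pics/o5c.png")])[:450]
cv2.imwrite("pics/o5.png",np.hstack([a,np.vstack([b,np.zeros((450-len(b),360,3),np.uint8)])]))
E
python3 o5.py .608 -.169 0
```

```text
(no output)
```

View pics/o5.png

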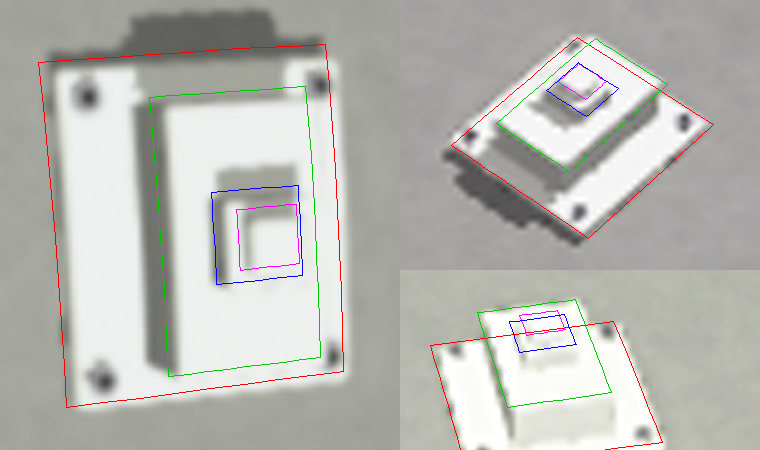

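Request:
drive_tool:
  increments:
    - [0.6,0,0,0.2,0,0,0]
    - [0.6,0,0,0.5,0,0,0]
    - [0.6,0,0,1.0,0,0,0]
    - [0.6,0,0,2.0,0,0,0]
    - [0.6,0,0,3.0,0,0,0]
    - [0.6,0,0,4.0,0,0,0]
    - [0.6,0,0,4.3,0,0,0]
    - [0.6,0,0,4.3,0,0,0]

```text
t: 10.48
tool_pos: [0.6058, 0.024, 0.1856]
orientation: [2.229, 2.207, 0.007]
force: [0.2, -0.3, -0.9]
opening: 0.0559
```

```bash
python3 snap.py w5;  python3 sc.py 5 190 290 180 280 270 370 110 210
python3 - <<'E'
from ov import *
c=cam("pics/w5.npz");im=c["image"][100:250,230:410,::-1]
a=cv2.imread("pics/b5.png");cv2.imwrite("pics/o5d.png",np.hstack([cv2.resize(a,(520,260)),cv2.resize(im,(280,260),interpolation=cv2.INTER_CUBIC)])[:,:800])
E
```

```text
[0.60578322 0.02401932 0.18561002] 10.4833
10.6333 [0.60282714 0.02411998 0.17989768] [-0.28009703 -0.60553664 -1.62507319]
```

View pics/o5d.png

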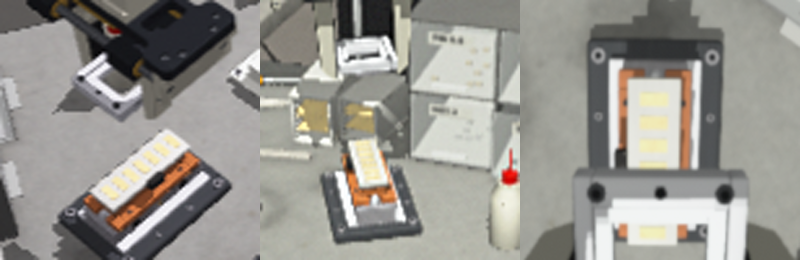

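Request:
drive_tool:
  increments:
    - [0.6,0,-0.6,0,0,0,0]
    - [0.6,0.05,-1.6,0,0,0,0.01]
    - [0.6,0.1,-2.8,0,0,0,0.01]
    - [0.6,0.15,-4.0,0,0,0,0.01]
    - [0.6,0.2,-5.2,0,0,0,0.01]
    - [0.6,0.2,-6.4,0,0,0,0.01]
    - [0.6,0.2,-7.3,0,0,0,0.01]
    - [0.6,0.2,-7.65,0,0,0,0.01]
    - [0.6,0.2,-7.72,0,0,0,0.01]
    - [0.6,0.2,-7.72,0,0,0,0.01]
    - [0.6,0.2,-7.72,0,0,0,0.01]
    - [0.6,0.2,-7.72,0,0,0,0.01]

```text
t: 11.63
tool_pos: [0.6087, -0.1675, 0.1813]
orientation: [-2.219, -2.222, -0.0]
force: [0.0, 0.3, -1.2]
opening: 0.0557
```

```bash
python3 snap.py w6
cat > o6.py <<'E'
from ov import *
import sys
p=[float(v) for v in sys.argv[1:4]]; q=[float(v) for v in sys.argv[4:7]]; hz=float(sys.argv[7])
it=[(p,rc(0,0,.076,.080,.006),(0,0,255)),(p,rc(0,0,.040,.062,.026),(0,200,0)),(p,rc(0,0,.015,.013,.040),(255,0,255)),(p,rc(0,0,.022,.020,.035),(255,0,0))]
it+=[(q,rc(0,0,.056,.060,hz+.015),(0,255,255)),(q,rc(0,0,.032,.030,hz+.004),(0,255,255))]
overlay("pics/w6.npz","pics/o6.png",(230,410,90,300),2.8,it)
overlay("pics/w6.npz","pics/o6b.png",(230,410,90,300),2.8,[])
cv2.imwrite("pics/o6.png",np.hstack([cv2.imread("pics/o6.png")[:,:400],cv2.imread("pics/o6b.png")[:,:400]]))
E
python3 o6.py .608 -.169 0 .608 -.169 0 .163
```

```text
[ 0.60870968 -0.16749254  0.18128414] 11.6333
```

View pics/o6.png

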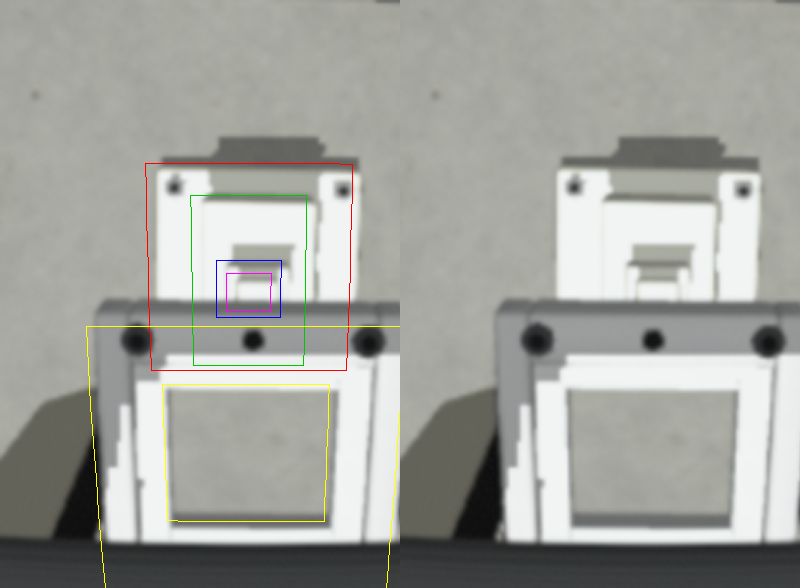

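Run:
```python
from h import *
s=cam("pics/scene0.npz"); print(back(s,[(288,178),(280,172),(294,178)],0.0).round(3))
```

```text
[[ 0.702 -0.228  0.   ]
 [ 0.734 -0.231  0.   ]
 [ 0.69  -0.239  0.   ]]
```

Request:
drive_tool:
  increments:
    - [0.6,0.04,-0.02,-0.8,0,0,0]
    - [0.6,0.04,-0.02,-1.8,0,0,0]
    - [0.6,0.04,-0.02,-2.8,0,0,0]
    - [0.6,0.04,-0.02,-3.8,0,0,0]
    - [0.6,0.04,-0.02,-4.4,0,0,0]
    - [0.6,0.04,-0.02,-4.7,0,0,0]
    - [0.6,0.04,-0.02,-4.7,0,0,0]
    - [0.6,0.04,-0.02,-4.7,0,0,0]

```text
t: 12.35
tool_pos: [0.6101, -0.1689, 0.0647]
orientation: [2.22, 2.222, 0.0]
force: [0.6, -0.3, -0.4]
opening: 0.0557
```

```bash
python3 sc.py 6 260 340 160 240 290 370 190 270
```

```text
12.45 [ 0.61105211 -0.16954048  0.06613575] [-0.4286891  -0.01931825 -0.75351056]
```

View pics/b6.png

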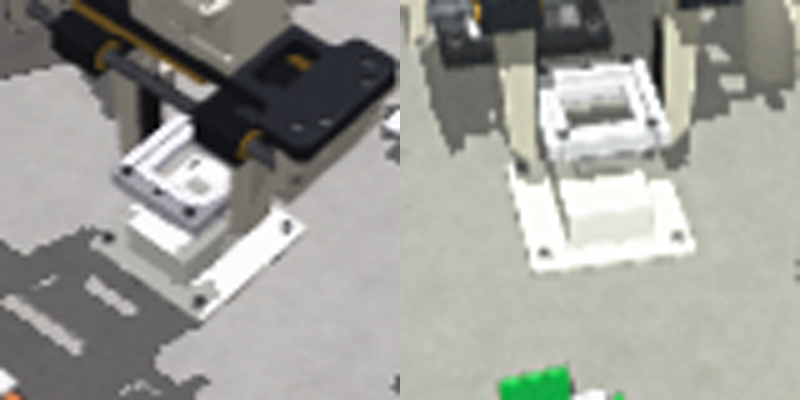

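```bash
cat > o7.py <<'E'
from ov import *
p=[.6097,-.169,0]; q=[.6105,-.1692,0]; hz=.0475
it=[(p,rc(0,0,.076,.080,.006),(0,0,255)),(p,rc(0,0,.040,.062,.026),(0,200,0)),(q,rc(0,0,.056,.060,hz+.015),(0,255,255)),(q,rc(0,0,.032,.030,hz+.015),(255,255,0))]
overlay("pics/scene6.npz","pics/o7a.png",(270,330,180,225),6.6,it)
overlay("pics/side6.npz","pics/o7b.png",(300,360,195,250),6.6,it)
a=cv2.imread("pics/o7a.png");b=cv2.imread("pics/o7b.png")
cv2.imwrite("pics/o7.png",np.hstack([np.vstack([a,np.zeros((len(b)-len(a),a.shape[1],3),np.uint8)]),b]))
E
python3 o7.py
```

```text
(no output)
```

View pics/o7.png

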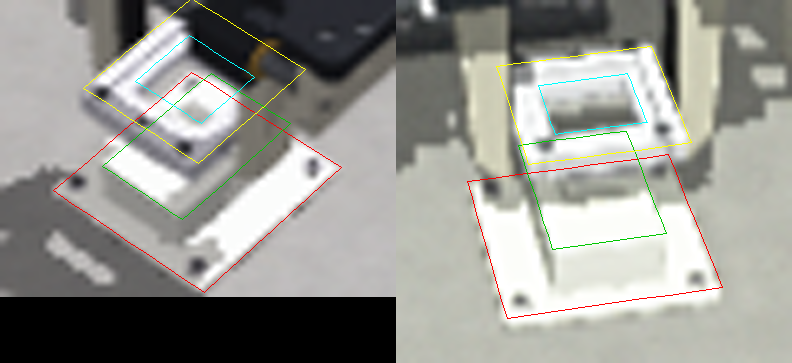

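Request:
drive_tool:
  increments:
    - [0.6,0,0,-0.4,0,0,0]
    - [0.6,0,0,-0.7,0,0,0]
    - [0.6,0,0,-0.8,0,0,0]
    - [0.6,0,0,-0.86,0,0,0]
    - [0.6,0,0,-0.92,0,0,0]
    - [0.6,0,0,-0.92,0,0,0]

```text
t: 12.95
tool_pos: [0.6097, -0.1694, 0.0425]
orientation: [-2.221, -2.221, 0.0]
force: [-5.6, 2.5, 10.9]
opening: 0.0556
```

Request:
drive_tool:
  increments:
    - [0.6,0,0,0.04,0,0,0]
    - [0.3,0,0,0.04,0,0,0]
    - [0,0,0,0.04,0,0,0]
    - [0,0,0,0.04,0,0,0]
    - [0,0,0,0.04,0,0,0]
    - [0,0,0,0.7,0,0,0]
    - [0,0,0,1.7,0,0,0]
    - [0,0,0,3,0,0,0]
    - [0,0,0,4.2,0,0,0]
    - [0,0,0,5.3,0,0,0]
    - [0,0,0,5.5,0,0,0]
    - [0,0,0,5.5,0,0,0]

```text
t: 13.95
tool_pos: [0.6115, -0.1701, 0.1821]
orientation: [2.218, 2.218, 0.004]
force: [0.1, -0.2, -0.2]
opening: 0.0928
```

```bash
python3 snap.py w7;  python3 sc.py 7 260 340 160 240 290 370 190 270
python3 - <<'E'
from ov import *
c=cam("pics/w7.npz");im=c["image"][100:240,240:400,::-1]
a=cv2.imread("pics/b7.png");cv2.imwrite("pics/o7d.png",np.hstack([cv2.resize(a,(520,260)),cv2.resize(im,(280,260),interpolation=cv2.INTER_CUBIC)])[:,:800])
E
```

```text
[ 0.61154583 -0.17006765  0.18206838] 13.95
14.1 [ 0.60878715 -0.16908297  0.17659748] [ 0.01282738 -0.57785386 -0.44806873]
```

View pics/o7d.png

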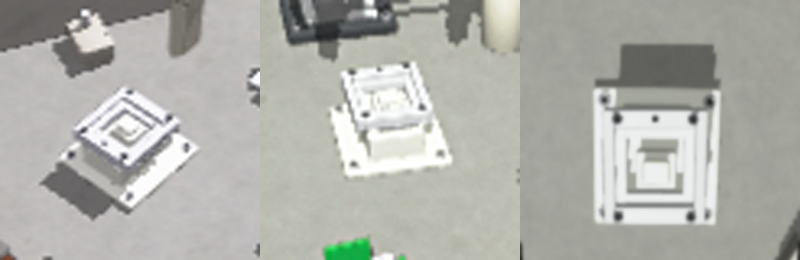

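Frame sits flat, with the boss visible inside its window. On to the strip.

Request:
drive_tool:
  increments:
    - [0,0,0.6,0.3,0,0,0]
    - [0,0,1.6,0.6,0,0,0]
    - [0,-0.1,2.8,0.9,0,0,0]
    - [0,-0.1,4.0,1,0,0,0]
    - [0,-0.2,5.2,1,0,0,0]
    - [0,-0.2,6.4,1,0,0,0]
    - [0,-0.2,7.2,1,0,0,0]
    - [0,-0.2,7.6,1,0,0,0]
    - [0,-0.2,7.7,1,0,0,0]
    - [0,-0.2,7.7,1,0,0,0]
    - [0,-0.2,7.7,1,0,0,0]
    - [0,-0.2,7.7,1,0,0,0]

```text
t: 15.1
tool_pos: [0.6047, 0.0219, 0.2034]
orientation: [-2.223, -2.22, 0.001]
force: [0.6, -1.2, -0.5]
opening: 0.093
```

```bash
python3 snap.py w8;  cat > o8.py <<'E'
from ov import *
import sys
p=[float(v) for v in sys.argv[1:4]]; q=[float(v) for v in sys.argv[4:7]]
it=[(p,rc(.004,0,.030,.090,.058),(0,255,255)),(p,rc(-.015,0,.008,.016,.061),(0,255,255)),(q,rc(0,0,.044,.096,.040),(255,0,0))]
overlay("pics/w8.npz","pics/o8.png",(265,375,100,220),5,it)
overlay("pics/w8.npz","pics/o8b.png",(265,375,100,220),5,[])
cv2.imwrite("pics/o8.png",cv2.resize(np.hstack([cv2.imread("pics/o8.png"),cv2.imread("pics/o8b.png")]),(800,436)))
E
python3 o8.py .604 .023 0 .604 .023 0
```

```text
[0.60470378 0.02185422 0.20339068] 15.1
```

View pics/o8.png

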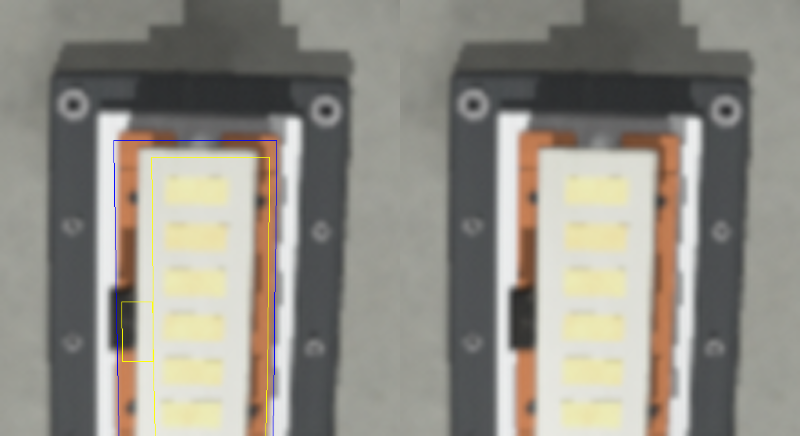

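Run:
```python
from h import *
c=cam("pics/w8.npz"); k=3.636
f=lambda L:[(265+x/k-.5,100+y/k-.5) for x,y in L]
P=back(c,f([(196,190),(192,413)]),.058); print(P.round(4)); d=P[0]-P[1]; print("yaw",-d[0]/d[1])
P=back(c,f([(139,160),(137,430),(257,160),(249,430)]),.058); print(P.round(4)); d=P[0]-P[1]; print("yaw",-d[0]/d[1]); d=P[2]-P[3]; print("yaw",-d[0]/d[1])
P=back(c,f([(110,288),(110,349)]),.061);print(P.round(4))
P=back(c,f([(73,104),(326,110),(72,343),(315,348)]),.006);print(P.round(4))
```

```text
[[ 6.043e-01  5.950e-02  5.800e-02]
 [ 6.031e-01 -2.000e-04  5.800e-02]]
yaw -0.02010563399856269
[[ 0.5899  0.0673  0.058 ]
 [ 0.5883 -0.005   0.058 ]
 [ 0.6199  0.0673  0.058 ]
 [ 0.6185 -0.005   0.058 ]]
yaw -0.02131285383824052
yaw -0.019486110879690578
[[0.5822 0.0346 0.061 ]
 [0.5818 0.0184 0.061 ]]
[[0.5674 0.0796 0.006 ]
 [0.6431 0.0777 0.006 ]
 [0.5654 0.0056 0.006 ]
 [0.6412 0.0039 0.006 ]]
```

Request:
drive_tool:
  increments:
    - [0,-0.16,0.1,-1.0,0,0,-0.02]
    - [0,-0.16,0.1,-2.2,0,0,-0.02]
    - [0,-0.16,0.1,-3.4,0,0,-0.02]
    - [0,-0.16,0.1,-4.4,0,0,-0.02]
    - [0,-0.16,0.1,-5.0,0,0,-0.02]
    - [0,-0.16,0.1,-5.3,0,0,-0.02]
    - [0,-0.16,0.1,-5.42,0,0,-0.02]
    - [0,-0.16,0.1,-5.42,0,0,-0.02]
    - [0,-0.16,0.1,-5.42,0,0,-0.02]

```text
t: 15.9
tool_pos: [0.6017, 0.0252, 0.0695]
orientation: [2.243, 2.198, 0.002]
force: [-0.1, 0.1, -0.0]
opening: 0.0928
```

```bash
python3 sc.py 8 200 280 200 280 270 350 130 210
```

```text
16.0 [0.60204723 0.02539957 0.06996382] [ 0.39057882  0.06954959 -0.8871127 ]
```

View pics/b8.png

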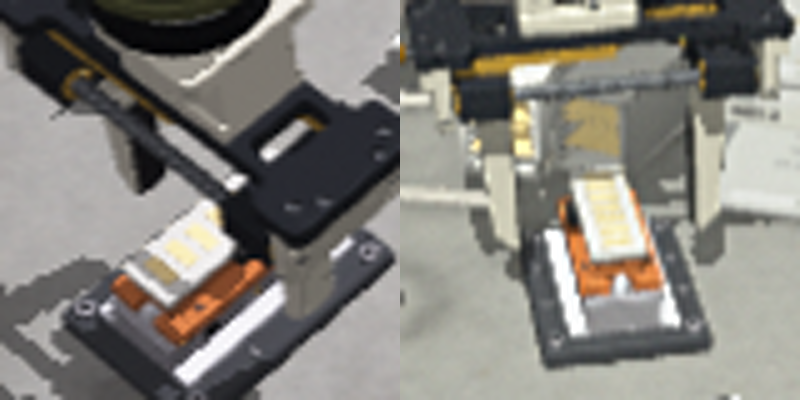

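Request:
drive_tool:
  increments:
    - [0.2,-0.03,0,-0.05,0,0,0]
    - [0.4,-0.03,0,-0.05,0,0,0]
    - [0.7,-0.03,0,-0.05,0,0,0]
    - [0.7,-0.03,0,-0.05,0,0,0]
    - [0.7,-0.03,0,-0.05,0,0,0]
    - [0.7,-0.03,0,-0.05,0,0,0]
    - [0.7,-0.03,0,-0.05,0,0,0]
    - [0.7,-0.03,0,-0.05,0,0,0]
    - [0.7,-0.03,0,-0.05,0,0,0]
    - [0.7,-0.03,0,-0.05,0,0,0]
    - [0.7,-0.03,0,-0.05,0,0,0]
    - [0.7,-0.03,0,-0.05,0,0,0]
  squeeze: 12

```text
t: 17.0
tool_pos: [0.5999, 0.0256, 0.0668]
orientation: [-2.243, -2.199, 0.0]
force: [-0.1, -0.7, 0.5]
opening: 0.0369
```

Request:
drive_tool:
  increments:
    - [0.7,0,0,0,0,0,0]
    - [0.7,0,0,0.1,0,0,0]
    - [0.7,0,0,0.25,0,0,0]
    - [0.7,0,0,0.45,0,0,0]
    - [0.7,0,0,0.7,0,0,0]
    - [0.7,0,0,0.9,0,0,0]
    - [0.7,0,0,1.0,0,0,0]
    - [0.7,0,0,1.0,0,0,0]

```text
t: 17.67
tool_pos: [0.6008, 0.0256, 0.0933]
orientation: [2.242, 2.198, 0.002]
force: [0.3, -0.0, 0.2]
opening: 0.0372
```

```bash
python3 sc.py 9 200 280 200 280 270 350 130 210
```

```text
17.7667 [0.60007883 0.02557431 0.09209049] [-0.3057551   0.1522802  -0.17304418]
```

View pics/b9.png

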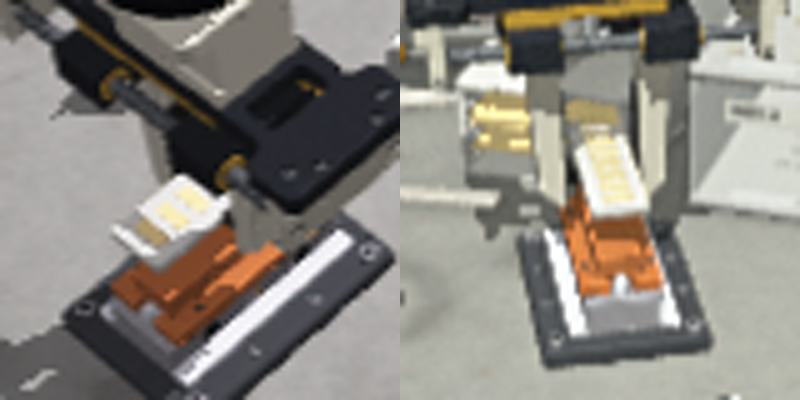

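```bash
python3 - <<'E'
from h import *
s=cam("pics/scene0.npz"); d=cam("pics/side0.npz")
b=lambda L:[(269.5+x/5,144.5+y/5) for x,y in L]; e=lambda L:[(219.5+x/3.3,144.5+y/3.3) for x,y in L]
r=rect(.062,.122,.004) # order (-,-),(+,-),(+,+),(-,+)
# scene: left=(+,+) bottom=(-,+) right=(-,-)
print(fit([(s,[r[2],r[3],r[0]],b([(331,195),(437,248),(547,108)]))],[.56,-.357,.13]))
print(fit([(d,[r[3],r[0],r[1],r[2]],e([(274,424),(332,574),(434,547),(370,408)]))],[.56,-.357,.13]))
E
cat > o10.py <<'E'
from ov import *
import sys
p=[float(v) for v in sys.argv[1:4]]
it=[(p,rc(0,0,.062,.122,.004),(0,0,255)),(p,rc(0,.030,.048,.010,.014),(255,0,255)),(p,rc(0,-.030,.048,.010,.014),(255,0,255))]
overlay("pics/scene0.npz","pics/o10a.png",(325,390,145,205),6,it)
overlay("pics/side0.npz","pics/o10b.png",(295,360,250,325),6,it)
a=cv2.imread("pics/o10a.png");b=cv2.imread("pics/o10b.png")
cv2.imwrite("pics/o10.png",np.hstack([np.vstack([a,np.zeros((len(b)-len(a),a.shape[1],3),np.uint8)]),b]))
E
python3 o10.py .5635 -.357 .13
```

```text
(array([ 0.56458702, -0.3566276 ,  0.11170328]), np.float64(0.4884930106098295), array([[ 0.48849301,  0.35704371],
       [-0.41678572, -0.40933754],
       [-0.0675161 ,  0.09566654]]))
(array([ 0.56340232, -0.35633807,  0.09569415]), np.float64(0.952955560272585), array([[ 0.3090375 ,  0.58901394],
       [-0.57869661,  0.06937316],
       [ 0.49431043,  0.17230003],
       [-0.20805222, -0.95295556]]))
```

View pics/o10.png

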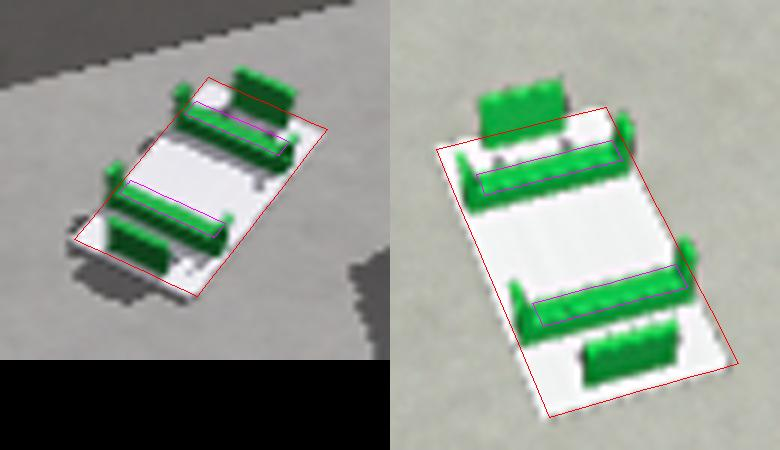

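Request:
drive_tool:
  increments:
    - [0.7,0,0,0.5,0,0,0]
    - [0.7,0,0,1.3,0,0,0]
    - [0.7,0,0,2.2,0,0,0]
    - [0.7,0,0,3.1,0,0,0]
    - [0.7,0,-0.3,3.7,0,0,0]
    - [0.7,-0.1,-1.0,3.9,0,0,0.01]
    - [0.7,-0.2,-2.0,3.9,0,0,0.02]
    - [0.7,-0.3,-3.1,3.9,0,0,0.03]
    - [0.7,-0.4,-4.3,3.9,0,0,0.04]
    - [0.7,-0.5,-5.5,3.9,0,0,0.05]
    - [0.7,-0.6,-6.7,3.9,0,0,0.06]
    - [0.7,-0.7,-7.9,3.9,0,0,0.07]
    - [0.7,-0.8,-9.1,3.9,0,0,0.08]
    - [0.7,-0.9,-10.3,3.9,0,0,0.09]
    - [0.7,-1.0,-11.5,3.9,0,0,0.1]
    - [0.7,-1.15,-12.7,3.9,0,0,0.11]
    - [0.7,-1.25,-13.8,3.9,0,0,0.12]
    - [0.7,-1.35,-14.7,3.9,0,0,0.13]
    - [0.7,-1.44,-15.2,3.9,0,0,0.13]
    - [0.7,-1.44,-15.3,3.9,0,0,0.13]

```text
t: 19.43
tool_pos: [0.5631, -0.3591, 0.1896]
orientation: [2.099, 2.337, -0.001]
force: [1.4, 0.1, -1.4]
opening: 0.0375
```

Request:
drive_tool:
  increments:
    - [0.7,0,0,0,0,0,0]
    - [0.7,0,0,0,0,0,0]
    - [0.7,0,0,0,0,0,0]
    - [0.7,0,0,0,0,0,0]

```text
t: 19.77
tool_pos: [0.5645, -0.3555, 0.1895]
orientation: [-2.094, -2.342, -0.0]
force: [-0.1, -0.0, -0.9]
opening: 0.0374
```

```bash
python3 snap.py w10;  python3 sc.py 10 310 410 130 230 270 370 210 310
python3 - <<'E'
from ov import *
p=[.564,-.3565,.11]; t=cam("pics/w10.npz")["T"]
it=[(p,rc(0,0,.062,.122,.004),(0,0,255)),(p,rc(0,.030,.048,.010,.014),(255,0,255)),(p,rc(0,-.030,.048,.010,.014),(255,0,255))]
q=[.564,-.3565,.11]; z=.1904-.0148-.0
it+=[(q,rc(.004,0,.030,.090,z+.006),(0,255,255)),(q,rc(-.015,0,.008,.016,z+.009),(0,255,255))]
overlay("pics/w10.npz","pics/o10w.png",(230,410,90,320),2.6,it)
a=cv2.imread("pics/b10.png");b=cv2.imread("pics/o10w.png")[:,:468];print(b.shape)
a=cv2.resize(a,(400*2*b.shape[0]//800*0+400,200)) if 0 else a
l=np.vstack([a[:,:400],a[:,400:]]); l=cv2.resize(l,(300,600)); 
cv2.imwrite("pics/o10.png",np.hstack([l,np.vstack([b,np.zeros((2,468,3),np.uint8)])[:600] if len(b)<600 else b[:600]]))
E
```

```text
[ 0.56447148 -0.35546976  0.18950464] 19.7667
19.9167 [ 0.56428425 -0.35609209  0.18953498] [ 0.60844442 -0.20756422 -0.38510409]
(598, 468, 3)
```

View pics/o10.png

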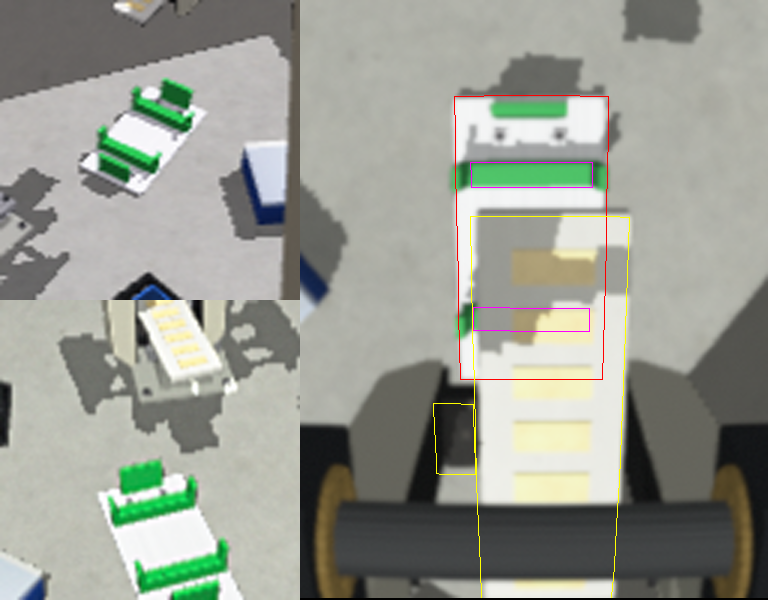

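Request:
drive_tool:
  increments:
    - [0.7,0,-0.03,-0.6,0,0,0]
    - [0.7,0,-0.03,-1.6,0,0,0]
    - [0.7,0,-0.03,-2.7,0,0,0]
    - [0.7,0,-0.03,-3.8,0,0,0]
    - [0.7,0,-0.03,-4.7,0,0,0]
    - [0.7,0,-0.03,-5.3,0,0,0]
    - [0.7,0,-0.03,-5.7,0,0,0]
    - [0.7,0,-0.03,-5.9,0,0,0]
    - [0.7,0,-0.03,-6.0,0,0,0]
    - [0.7,0,-0.03,-6.0,0,0,0]
    - [0.7,0,-0.03,-6.0,0,0,0]

```text
t: 20.83
tool_pos: [0.5649, -0.3583, 0.041]
orientation: [2.094, 2.339, 0.0]
force: [-0.4, 0.5, -1.1]
opening: 0.0375
```

```bash
python3 sc.py 11 330 390 140 200 290 350 255 315
```

```text
20.9333 [ 0.56486948 -0.35832662  0.04103202] [ 0.93518652 -0.32072864 -0.74299677]
```

View pics/b11.png

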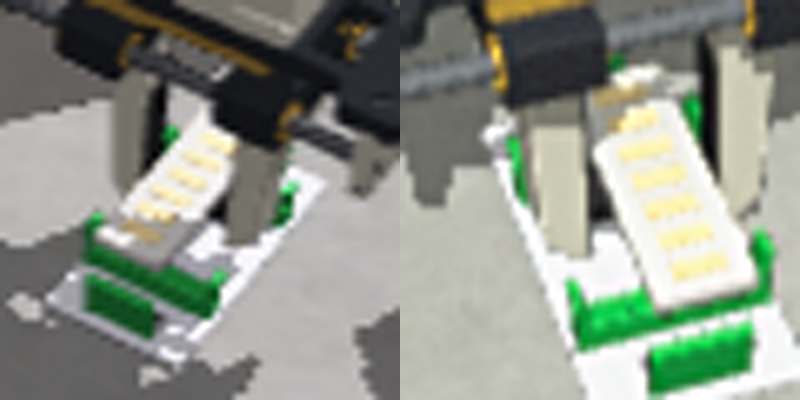

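Run:
```python
from ov import *
p=[.564,-.3565,.11]
it=[(p,rc(0,0,.062,.122,.004),(0,0,255)),(p,rc(0,.030,.048,.010,.014),(255,0,255)),(p,rc(0,-.030,.048,.010,.014),(255,0,255))]
q=[.5649,-.3575,.11]; z=.041-.0148
it+=[(q,rc(.004,0,.030,.090,z+.006),(255,0,0)),(q,rc(-.015,0,.008,.016,z+.009),(0,255,255))]
overlay("pics/scene11.npz","pics/o11a.png",(330,390,140,200),6.6,it)
overlay("pics/side11.npz","pics/o11b.png",(290,350,255,315),6.6,it)
cv2.imwrite("pics/o11.png",np.hstack([cv2.imread("pics/o11a.png"),cv2.imread("pics/o11b.png")]))
```

```text
(no output)
```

View pics/o11.png

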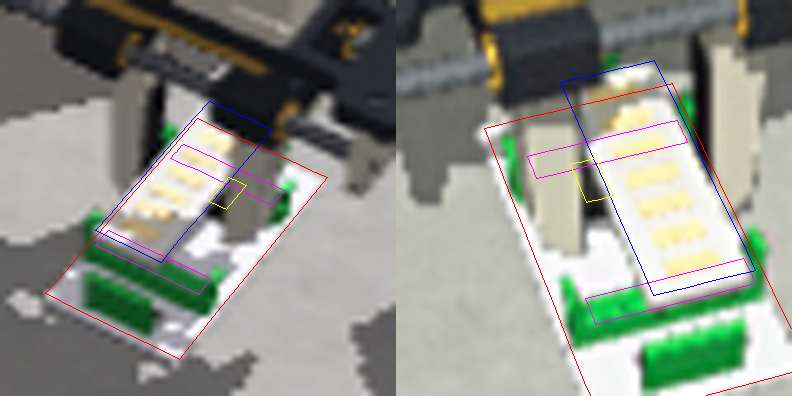

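Request:
drive_tool:
  increments:
    - [0.7,-0.04,0.03,-0.1,0,0,0]
    - [0.7,-0.04,0.03,-0.2,0,0,0]
    - [0.7,-0.04,0.03,-0.3,0,0,0]
    - [0.7,-0.04,0.03,-0.38,0,0,0]
    - [0.7,-0.04,0.03,-0.41,0,0,0]
    - [0.7,-0.04,0.03,-0.43,0,0,0]
    - [0.7,-0.04,0.03,-0.43,0,0,0]
    - [0.7,-0.04,0.03,-0.43,0,0,0]

```text
t: 21.6
tool_pos: [0.5629, -0.3568, 0.0293]
orientation: [-2.096, -2.34, 0.0]
force: [-4.1, 2.8, 6.9]
opening: 0.0372
```

Request:
drive_tool:
  increments:
    - [0.7,0,0,0.02,0,0,0]
    - [0.55,0,0,0.02,0,0,0]
    - [0.4,0,0,0.02,0,0,0]
    - [0.3,0,0,0.02,0,0,0]
    - [0.3,0,0,0.02,0,0,0]
    - [0.3,0,0,0.02,0,0,0]
    - [0.3,0,0,0.3,0,0,0]
    - [0.3,0,0,0.8,0,0,0]
    - [0.3,0,0,1.8,0,0,0]
    - [0.3,0,0,3,0,0,0]
    - [0.3,0,0,4.3,0,0,0]
    - [0.3,0,0,5.6,0,0,0]
    - [0.3,0,0,6.4,0,0,0]
    - [0.3,0,0,6.4,0,0,0]
    - [0.3,0,0,6.4,0,0,0]

```text
t: 22.85
tool_pos: [0.5639, -0.3577, 0.1919]
orientation: [2.093, 2.337, 0.0]
force: [-0.2, -0.7, -0.5]
opening: 0.0648
```

```bash
python3 snap.py w12;  python3 sc.py 12 330 390 140 200 290 350 255 315
python3 - <<'E'
from ov import *
c=cam("pics/w12.npz");im=c["image"][100:260,240:400,::-1]
a=cv2.imread("pics/b12.png");cv2.imwrite("pics/o12d.png",np.hstack([cv2.resize(a,(520,260)),cv2.resize(im,(260,260),interpolation=cv2.INTER_CUBIC)])[:,:800])
E
```

```text
[ 0.56392921 -0.35769269  0.19186536] 22.85
23.0 [ 0.56210339 -0.35632587  0.18696626] [ 0.23751718  0.27058138 -0.44023696]
```

View pics/o12d.png

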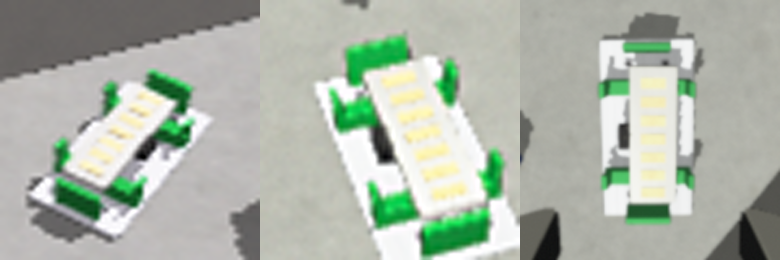

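Strip is flat on both rails, clear of the guides and end stops. On to the insert.

Request:
drive_tool:
  increments:
    - [0,0.1,0.7,0.2,0,0,0]
    - [0,0.2,1.8,0.4,0,0,-0.02]
    - [0,0.3,3.0,0.5,0,0,-0.04]
    - [0,0.5,4.3,0.5,0,0,-0.06]
    - [0,0.6,5.6,0.5,0,0,-0.08]
    - [0,0.8,6.9,0.5,0,0,-0.1]
    - [0,0.9,8.2,0.5,0,0,-0.12]
    - [0,1.1,9.5,0.5,0,0,-0.13]
    - [0,1.2,10.8,0.5,0,0,-0.13]
    - [0,1.4,12.1,0.5,0,0,-0.13]
    - [0,1.5,13.4,0.5,0,0,-0.13]
    - [0,1.6,14.4,0.5,0,0,-0.13]
    - [0,1.66,15.0,0.5,0,0,-0.13]
    - [0,1.66,15.25,0.5,0,0,-0.13]
    - [0,1.66,15.25,0.5,0,0,-0.13]
    - [0,1.66,15.25,0.5,0,0,-0.13]
    - [0,1.66,15.25,0.5,0,0,-0.13]
    - [0,1.66,15.25,0.5,0,0,-0.13]

```text
t: 24.5
tool_pos: [0.6043, 0.0231, 0.201]
orientation: [-2.245, -2.197, 0.001]
force: [0.0, -0.4, -0.2]
opening: 0.0931
```

```bash
python3 snap.py w13;  cat > o13.py <<'E'
from ov import *
import sys
q=[float(v) for v in sys.argv[1:4]]
it=[(q,rc(0,0,.024,.084,.052),(0,255,255)),(q,rc(0,0,.044,.096,.040),(255,0,0))]
overlay("pics/w13.npz","pics/o13.png",(265,375,100,240),4,it)
overlay("pics/w13.npz","pics/o13b.png",(265,375,100,240),4,[])
cv2.imwrite("pics/o13.png",cv2.resize(np.hstack([cv2.imread("pics/o13.png")[:,:400],cv2.imread("pics/o13b.png")[:,:400]]),(800,560)))
E
python3 o13.py .605 .023 -.02
```

```text
[0.60433611 0.02313258 0.2009508 ] 24.5
```

View pics/o13.png

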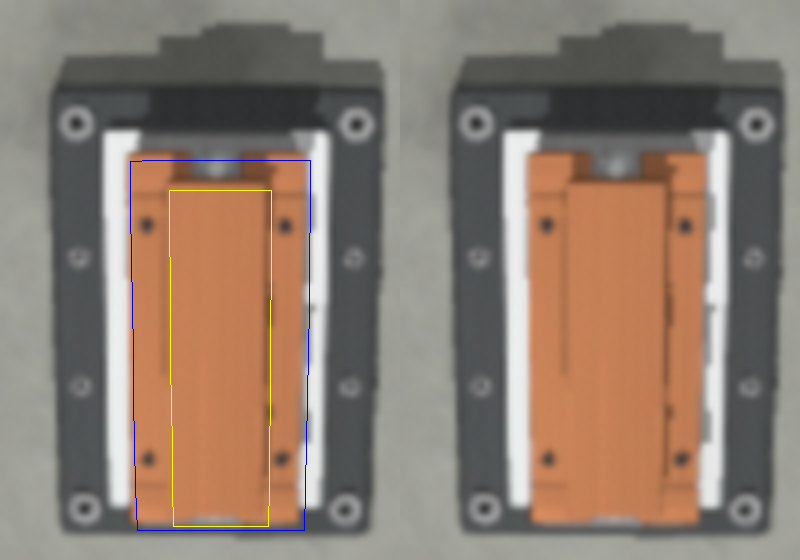

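Request:
drive_tool:
  increments:
    - [0,-0.05,0.03,-1.0,0,0,0]
    - [0,-0.05,0.03,-2.2,0,0,0]
    - [0,-0.05,0.03,-3.4,0,0,0]
    - [0,-0.05,0.03,-4.4,0,0,0]
    - [0,-0.05,0.03,-5.0,0,0,0]
    - [0,-0.05,0.03,-5.2,0,0,0]
    - [0,-0.05,0.03,-5.3,0,0,0]
    - [0,-0.05,0.03,-5.3,0,0,0]
    - [0,-0.05,0.03,-5.3,0,0,0]
    - [0,-0.05,0.03,-5.3,0,0,0]
    - [0,-0.05,0.03,-5.3,0,0,0]

```text
t: 25.47
tool_pos: [0.6043, 0.025, 0.0702]
orientation: [2.242, 2.198, 0.003]
force: [0.4, -0.1, 0.7]
opening: 0.0932
```

Now fine-tune height to tip z ≈ 0.042 and close.

Request:
drive_tool:
  increments:
    - [0.3,-0.03,0,-0.08,0,0,0]
    - [0.6,-0.03,0,-0.08,0,0,0]
    - [0.6,-0.03,0,-0.08,0,0,0]
    - [0.6,-0.03,0,-0.08,0,0,0]
    - [0.9,-0.03,0,-0.08,0,0,0]
    - [0.9,-0.03,0,-0.08,0,0,0]
    - [0.9,-0.03,0,-0.08,0,0,0]
    - [0.9,-0.03,0,-0.08,0,0,0]
    - [0.9,-0.03,0,-0.08,0,0,0]
    - [0.9,-0.03,0,-0.08,0,0,0]
    - [0.9,-0.03,0,-0.08,0,0,0]
    - [0.9,-0.03,0,-0.08,0,0,0]
    - [0.9,-0.03,0,-0.08,0,0,0]
    - [0.9,-0.03,0,-0.08,0,0,0]
    - [0.9,-0.03,0,-0.08,0,0,0]
    - [0.9,-0.03,0,-0.08,0,0,0]
  squeeze: 35

```text
t: 26.8
tool_pos: [0.6025, 0.0251, 0.0667]
orientation: [2.244, 2.199, 0.0]
force: [0.4, -0.2, 0.3]
opening: 0.0235
```

```bash
python3 sc.py 14 200 280 200 280 270 350 130 210
cat > o14.py <<'E'
from ov import *
import sys
p=[float(v) for v in sys.argv[1:4]]
it=[(p,rc(0,0,.068,.120,.028),(0,0,255)),(p,rc(0,0,.054,.106,.022),(255,255,0)),(p,rc(0,0,.068,.120,0),(255,0,255))]
overlay("pics/scene0.npz","pics/o14a.png",(270,345,250,320),5.3,it)
overlay("pics/side0.npz","pics/o14b.png",(230,285,175,225),6.6,it)
overlay("pics/w13.npz","pics/o14c.png",(160,260,130,270),4,it)
a,b,c=[cv2.imread(f"pics/o14{k}.png") for k in "abc"]
n=np.zeros((720,800,3),np.uint8); n[:a.shape[0],:a.shape[1]]=a; n[380:380+b.shape[0],:b.shape[1]]=b; n[:c.shape[0],400:]=c[:,:400]; cv2.imwrite("pics/o14.png",n[:600])
E
python3 o14.py .4435 -.0175 -.15
```

```text
26.9 [0.6025262  0.02511789 0.06664847] [ 0.56788927  0.69854502 -0.64667342]
```

View pics/b14.png

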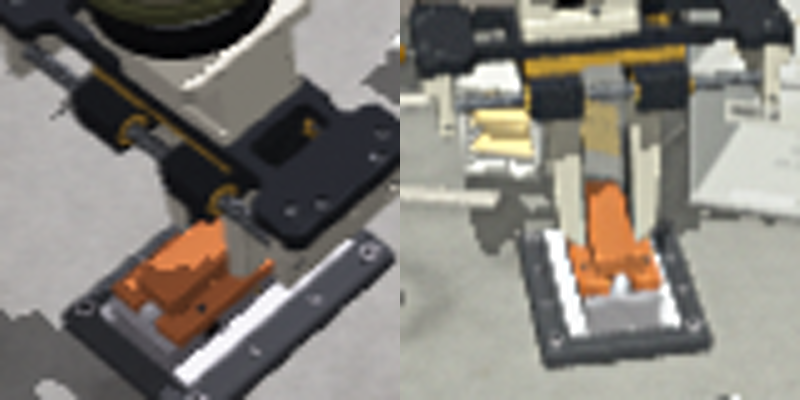

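View pics/o14.png

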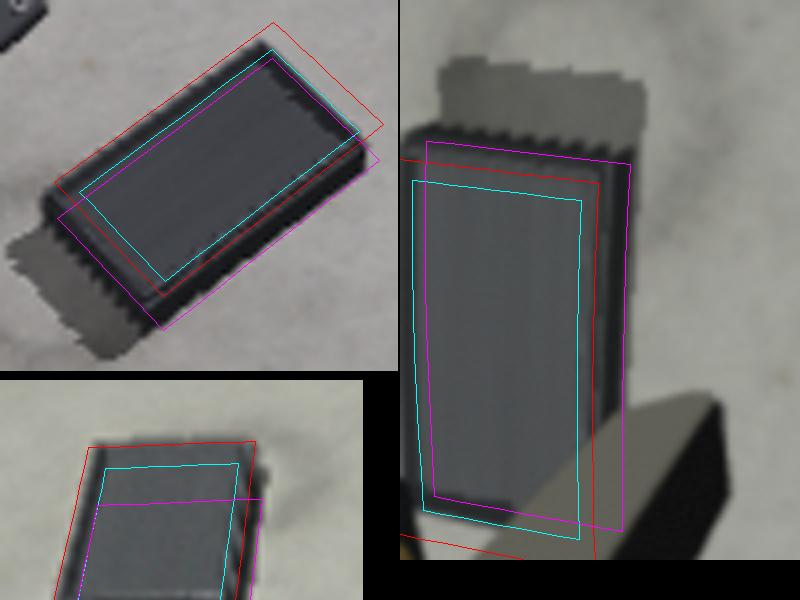

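```bash
python3 - <<'E'
from h import *
s=cam("pics/scene0.npz"); d=cam("pics/side0.npz"); w=cam("pics/w13.npz")
np.set_printoptions(precision=4,suppress=True)
r=rect(.068,.120,.028)
print(fit([(s,[r[2],r[1],r[0]],[(269.5+x/5.3,249.5+y/5.3) for x,y in [(45,190),(262,45),(370,140)]])],[.4435,-.0175,-.15]))
E
python3 o14.py .442 -.0095 -.15
```

```text
(array([ 0.4428, -0.0086, -0.1746]), np.float64(1.5366953605654317), array([[-0.9304,  0.8283],
       [ 0.5826, -1.5367],
       [ 0.3868,  0.5053]]))
```

View pics/o14.png

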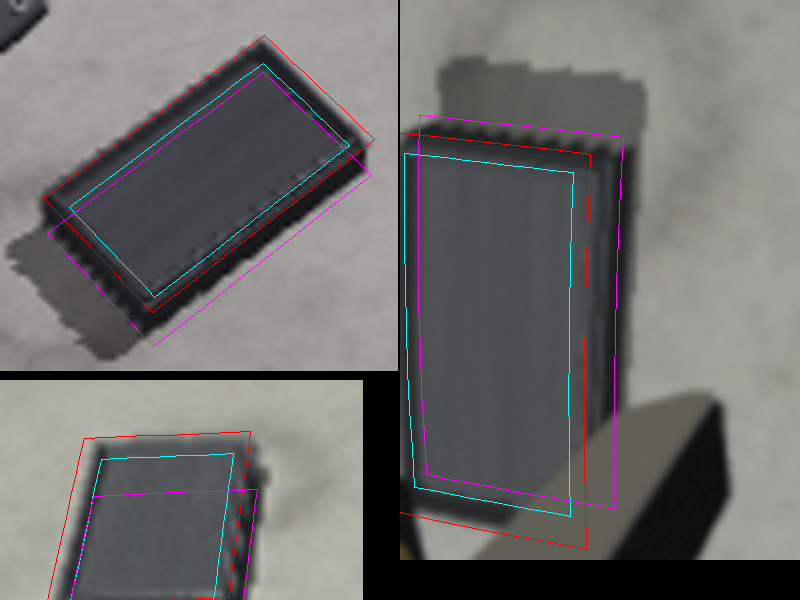

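Request:
drive_tool:
  increments:
    - [0.9,0,0,0.1,0,0,0]
    - [0.9,0,0,0.25,0,0,0]
    - [0.9,0,0,0.45,0,0,0]
    - [0.9,0,0,0.8,0,0,0]
    - [0.9,0,0,1.3,0,0,0]
    - [0.9,0,0,2.0,0,0,0]
    - [0.9,0,0,2.9,0,0,0]
    - [0.9,-0.2,0,3.7,0,0,0]
    - [0.9,-0.8,-0.2,4.1,0,0,-0.02]
    - [0.9,-1.7,-0.4,4.1,0,0,-0.04]
    - [0.9,-2.7,-0.7,4.1,0,0,-0.06]
    - [0.9,-3.7,-1.0,4.1,0,0,-0.08]
    - [0.9,-4.7,-1.2,4.1,0,0,-0.1]
    - [0.9,-5.5,-1.4,4.1,0,0,-0.12]
    - [0.9,-6.1,-1.48,4.1,0,0,-0.13]
    - [0.9,-6.34,-1.48,4.1,0,0,-0.13]
    - [0.9,-6.34,-1.48,4.1,0,0,-0.13]
    - [0.9,-6.34,-1.48,4.1,0,0,-0.13]
    - [0.9,-6.34,-1.48,4.1,0,0,-0.13]

```text
t: 28.48
tool_pos: [0.445, -0.0118, 0.1699]
orientation: [2.38, 2.049, 0.002]
force: [-0.2, 0.0, -2.8]
opening: 0.0235
```

```bash
python3 snap.py w15;  python3 sc.py 15 250 350 210 310 220 320 130 230
python3 - <<'E'
from ov import *
p=[.444,-.012,-.15]
it=[(p,rc(0,0,.068,.120,.028),(0,0,255)),(p,rc(0,0,.054,.106,.022),(255,255,0))]
q=[.444,-.012,-.15]; z=.169-.0347
it+=[(q,rc(0,0,.044,.096,z+.008),(0,255,255)),(q,rc(0,0,.024,.084,z+.020),(0,255,0))]
overlay("pics/w15.npz","pics/o15w.png",(230,410,90,320),2.6,it)
a=cv2.imread("pics/b15.png");b=cv2.imread("pics/o15w.png")[:598,:468]
l=cv2.resize(np.vstack([a[:,:400],a[:,400:]]),(300,598)); cv2.imwrite("pics/o15.png",np.hstack([l,b]))
E
```

```text
[ 0.44499798 -0.01181561  0.1698774 ] 28.4833
28.6333 [ 0.44454229 -0.0117736   0.16919898] [-0.43116985 -0.65648055 -1.991294  ]
```

View pics/o15.png

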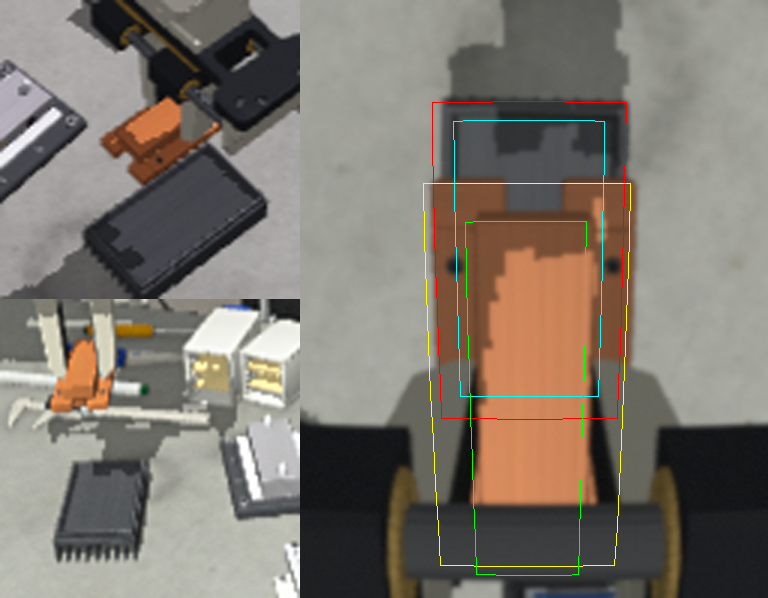

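Request:
drive_tool:
  increments:
    - [0.9,0,0,-0.7,0,0,0]
    - [0.9,0,0,-1.6,0,0,0]
    - [0.9,0,0,-2.5,0,0,0]
    - [0.9,0,0,-3.3,0,0,0]
    - [0.9,0,0,-3.8,0,0,0]
    - [0.9,0,0,-4.05,0,0,0]
    - [0.9,0,0,-4.1,0,0,0]
    - [0.9,0,0,-4.1,0,0,0]
    - [0.9,0,0,-4.1,0,0,0]

```text
t: 29.38
tool_pos: [0.4449, -0.012, 0.0676]
orientation: [2.381, 2.048, 0.001]
force: [0.6, 0.4, -1.2]
opening: 0.0235
```

```bash
python3 sc.py 16 265 345 240 320 220 300 160 240
```

```text
29.4833 [ 0.44502001 -0.01204361  0.06784434] [-0.63314832 -0.27090188 -1.47736611]
```

View pics/b16.png

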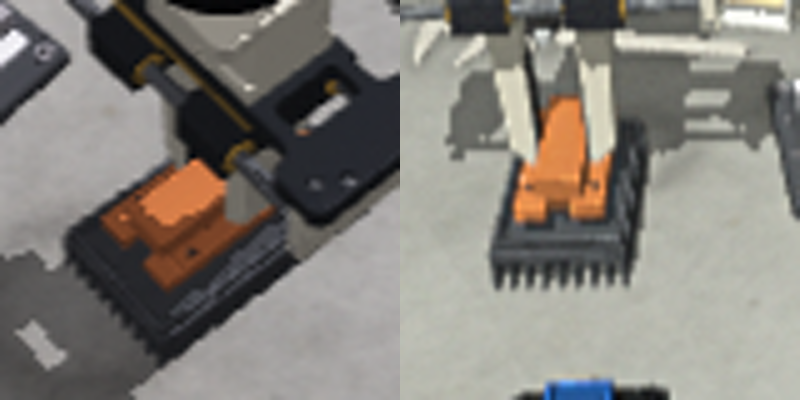

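Request:
drive_tool:
  increments:
    - [0.9,0,0,-0.12,0,0,0]
    - [0.9,0,0,-0.24,0,0,0]
    - [0.9,0,0,-0.34,0,0,0]
    - [0.9,0,0,-0.4,0,0,0]
    - [0.9,0,0,-0.43,0,0,0]
    - [0.9,0,0,-0.43,0,0,0]
    - [0.9,0,0,-0.43,0,0,0]

```text
t: 30.07
tool_pos: [0.4439, -0.0119, 0.0565]
orientation: [-2.381, -2.049, 0.001]
force: [-6.0, 0.5, 8.8]
opening: 0.0236
```

Request:
drive_tool:
  increments:
    - [0.9,0,0,0.02,0,0,0]
    - [0.6,0,0,0.03,0,0,0]
    - [0.3,0,0,0.03,0,0,0]
    - [0,0,0,0.03,0,0,0]
    - [0,0,0,0.03,0,0,0]
    - [0,0,0,0.03,0,0,0]
    - [0,0,0,0.03,0,0,0]
    - [0,0,0,0.4,0,0,0]
    - [0,0,0,1.2,0,0,0]
    - [0,0,0,2.4,0,0,0]
    - [0,0,0,3.6,0,0,0]
    - [0,0,0,4.8,0,0,0]
    - [0,0,0,6,0,0,0]
    - [0,0,0,7,0,0,0]
    - [0,0,0,7,0,0,0]
    - [0,0,0,7,0,0,0]
    - [0,0,0,7,0,0,0]

```text
t: 31.48
tool_pos: [0.4437, -0.0119, 0.2306]
orientation: [-2.381, -2.049, 0.0]
force: [0.5, 0.4, 0.6]
opening: 0.0932
```

```bash
python3 snap.py w17;  python3 sc.py 17 270 430 140 300 220 380 160 320
python3 - <<'E'
from ov import *
c=cam("pics/w17.npz");im=c["image"][60:260,230:430,::-1]
a=cv2.imread("pics/b17.png");cv2.imwrite("pics/o17d.png",np.hstack([cv2.resize(im,(400,400),interpolation=cv2.INTER_CUBIC)]))
E
```

```text
[ 0.44370767 -0.01187218  0.23059792] 31.4833
31.6333 [ 0.44306294 -0.0117773   0.22933174] [-0.54989328 -0.29049688 -0.56658962]
```

View pics/b17.png

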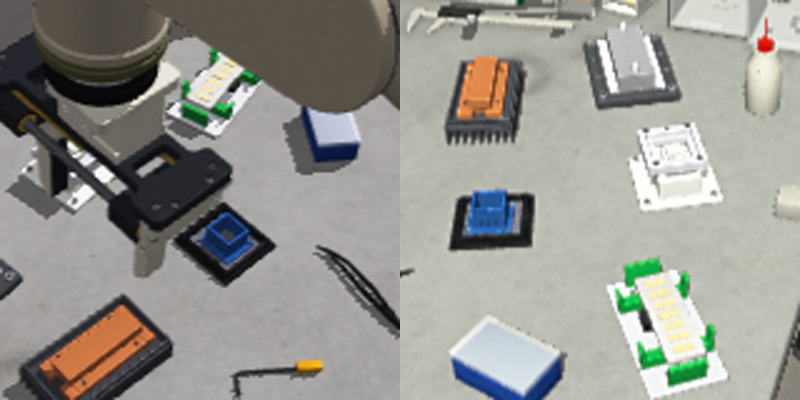

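View pics/o17d.png

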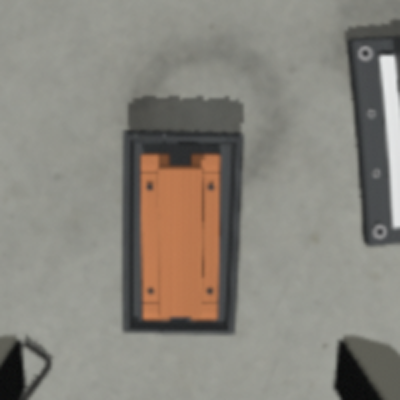

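All four parts sit in their nests, and the clip box and bottle are still standing where they were. Handing in.

```bash
python3 -c "
from plant import robot
print(robot.close_job()); print(robot.read_state()['t'])"
```

```text
the job is handed in; nothing more can be done
None
the job is handed in; nothing more can be done
```

I moved all four pieces to their nests in order and handed the job in at about 32 s, well under the 106 s limit. No verdict was reported.

- **Shroud:** flat in the foam tray and well centred.
- **Clamp frame:** square on the stand with the boss showing centred in the window.
- **Lead strip:** flat on both rails between the guides and end stops. It looked level in every picture, by eye only.
- **Copper insert:** flat in the cooling block's pocket with an even gap all round.

After the last release I checked all four in the camera pictures, with the gripper open and about 23 cm up, clear of everything. The clip box and bottle were still standing and looked unmoved, but I did not measure them.

**Disagreements:** the wrist camera read about 1–3 mm to one side compared with the robot's own position and the fixed cameras. I compared the held part and its nest in the same view to allow for this. My contact readings while setting parts down were about 3–11 N.

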